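Charge and start the vibratory tumbler

TASK

Set up a deburring run in the vibratory tumbler: put every aluminium wheel hub into its bowl, and slowly tip three to five of the seven ceramic chips from the scoop in with them, keeping the others in the scoop for the next batch. Stand the scoop, with the chips left in it, upright back on its mat, slide the lid down over the centre rod until it lies flat on the bowl, and only then start the machine by turning the timer knob about a quarter turn clockwise. Nothing may be left lying beside the bowl, and the other things on the bench stay where they are.

Things in the scene. Friction and masses are not known exactly. Their poses are not given: they have to be found in the camera images.
- tumbler: Vibratory tumbler, fixed: round grey bowl on a black base. Origin: centre of its underside on the bench. Bowl floor at z 81 mm (inner radius 75), rim at z 150 (inner radius 92, outer 97). In its middle a cone (radius 28 at the floor, 14 at z 128) carries an upright steel rod, 10 mm diameter, chamfered top at z 195. Parts go into the channel around the cone, 55 mm from the axis.
- bowl_rim (a point): Point on the bowl's axis in the plane of its rim, 150 mm above the bench; axes as the tumbler's.
- lid: The tumbler's lid, loose, flat on the bench: grey disc, 198 mm diameter, 5 mm thick, 110 to 180 g, with a raised round hub of 40 mm diameter at its centre up to 43 mm above the underside; a 15 mm bore runs through hub and disc. Origin: centre of the underside, z along the bore. Seated, its origin is at bowl_rim and the rod stands 2 mm out of the hub.
- timer_knob (a joint): Angle of the timer's knob in rad: 0 = off (as found), grows as the knob is turned clockwise seen from above, up to 4.7; it stays where it is left (friction about 0.04 N m).
- timer_knob_grip (a point): Grip point on the axis of the timer's knob, 102 mm above the bench. The timer is a fixed white box 64 x 100 mm, 65 mm high; on it a grey knob with a raised grip bar 38 mm long, 14 mm thick, whose top is 7 mm above and foot 23 mm below this point. The point's x axis lies along the bar and turns with it.
- mat: Thin black rubber mat 230 x 90 mm, 3 mm thick, fixed to the bench, the scoop's place. Origin: centre of its underside; x along its length.
- scoop: Open aluminium scoop on the mat, 120 to 190 g empty: 130 mm long, 46 wide outside (40 inside), 3 mm sheet, flat floor. Origin: centre of the underside; x out of the open mouth, z up. Back wall at x -65; sides 44 mm high from there to x +25, then 24 mm high to the mouth at x +65. A 14 mm stub handle sticks out 45 mm behind at height 30. Can be gripped across its sides near the origin.
- scoop_lip (a point): Middle of the scoop's pouring lip: the front edge of its floor's upper face (x +65 mm, z +3 mm of the scoop); axes as the scoop's.
- chip0: One of seven alike ceramic tumbling chips lying loose in the scoop, brick-brown: triangular prism, sides 25 mm, 16 mm thick, 16 g. Origin: centre of one triangular face. They slide on the scoop's floor when it is tipped about 26 to 36 degrees (the friction differs from day to day).
- chip1: One of seven alike ceramic tumbling chips lying loose in the scoop, brick-brown: triangular prism, sides 25 mm, 16 mm thick, 16 g. Origin: centre of one triangular face. They slide on the scoop's floor when it is tipped about 26 to 36 degrees (the friction differs from day to day).
- chip2: One of seven alike ceramic tumbling chips lying loose in the scoop, brick-brown: triangular prism, sides 25 mm, 16 mm thick, 16 g. Origin: centre of one triangular face. They slide on the scoop's floor when it is tipped about 26 to 36 degrees (the friction differs from day to day).
- chip3: One of seven alike ceramic tumbling chips lying loose in the scoop, brick-brown: triangular prism, sides 25 mm, 16 mm thick, 16 g. Origin: centre of one triangular face. They slide on the scoop's floor when it is tipped about 26 to 36 degrees (the friction differs from day to day).
- chip4: One of seven alike ceramic tumbling chips lying loose in the scoop, brick-brown: triangular prism, sides 25 mm, 16 mm thick, 16 g. Origin: centre of one triangular face. They slide on the scoop's floor when it is tipped about 26 to 36 degrees (the friction differs from day to day).
- chip5: One of seven alike ceramic tumbling chips lying loose in the scoop, brick-brown: triangular prism, sides 25 mm, 16 mm thick, 16 g. Origin: centre of one triangular face. They slide on the scoop's floor when it is tipped about 26 to 36 degrees (the friction differs from day to day).
- chip6: One of seven alike ceramic tumbling chips lying loose in the scoop, brick-brown: triangular prism, sides 25 mm, 16 mm thick, 16 g. Origin: centre of one triangular face. They slide on the scoop's floor when it is tipped about 26 to 36 degrees (the friction differs from day to day).
- hub0: One of two to four alike turned aluminium wheel hubs, standing on its flange on the bench: flange 40 mm diameter, 8 mm thick, and on it a boss 22 mm in diameter up to 38 mm above the underside; 58 g. Origin: centre of the flange's underside, z along the boss. None if absent.
- hub1: One of two to four alike turned aluminium wheel hubs, standing on its flange on the bench: flange 40 mm diameter, 8 mm thick, and on it a boss 22 mm in diameter up to 38 mm above the underside; 58 g. Origin: centre of the flange's underside, z along the boss. None if absent.
- hub2: One of two to four alike turned aluminium wheel hubs, standing on its flange on the bench: flange 40 mm diameter, 8 mm thick, and on it a boss 22 mm in diameter up to 38 mm above the underside; 58 g. Origin: centre of the flange's underside, z along the boss. None if absent.
- hub3: One of two to four alike turned aluminium wheel hubs, standing on its flange on the bench: flange 40 mm diameter, 8 mm thick, and on it a boss 22 mm in diameter up to 38 mm above the underside; 58 g. Origin: centre of the flange's underside, z along the boss. None if absent.
- multimeter: Bystander: black multimeter 150 x 74 x 34 mm lying flat beyond the tumbler. Origin: centre of its underside.
- screwdriver: Bystander: black-handled screwdriver 190 mm long lying beyond the tumbler. Origin: its middle.
- mug: Bystander: white mug, 80 mm wide, 92 mm high, on the far left. Origin: centre of its underside.
- solder_reel: Bystander: reel of solder, 60 mm diameter, 36 mm high, beyond the tumbler on the right. Origin: centre of its underside.
- wrench: Bystander: steel wrench 160 mm long lying beyond the tumbler on the right. Origin: its middle.
There are look-alikes about, which are no part of the job. Leave any orange or pink look-alike of the part that bears timer_knob alone.

How it is judged:
By the outcome, as a careful person would: the job done as asked, in the order asked, and still so for the second after the job is handed in, with the robot touching nothing.
Of hub0, hub1, hub2, hub3 only 2 to 4 are there at a start; the rules pass over those that are not, and their reading is None.
At some moment in a run one of hub0, hub1, hub2, hub3 may be knocked a few centimetres aside while the robot is not near it.
It also fails if it takes over 210 s, if anything falls off the work surface, if the arm or the gripper's body presses on something with over 40 N, if the wrist force passes 120 N, or if a joint passes its speed limit or range.

ROBOT

A 6-joint arm with a two-finger parallel gripper is mounted at the origin on the work surface. World frame = base frame: x ahead of the robot, y to its left, z up, the work surface at z = 0. Lengths are in mm, angles in rad, forces in N, time in s.
With the tool pointing down it reaches from about 150 to 775 mm from the base axis. Payload 6.1 kg.
Tool frame: the origin (TCP) lies on the centre line of the jaws, within the pads' length; the fingertips stand 25 mm ahead of it and the grasp point (between the pads) lies 6 mm ahead of it; z points along the fingers, y is the line along which they close (so a half turn about z gives the same grasp; the last joint's range is limited). The gripper opens to 85 mm and grips with 20 to 120 N. Pads are 22 mm wide; open, the fingers measure 114 mm over their backs; the gripper's body (76 mm by 85 mm) begins 54 mm behind the grasp point. The pads swing forward as they close: fully open they stand 13 mm farther back than shut.
Start: joints at [-1.161, 0.126, -0.04, 1.405, 0, 1.571], TCP at [209.165, -481.516, 256.295] pointing down, gripper open.
Joint ranges: [-2.72, 2.72], [-0.95, 1.95], [-1.27, 1.35], [-1.78, 2.02], [-1.46, 1.47], [-3.14, 3.14]. Speed limits (rad/s): [2.39, 2.39, 3.01, 3.14, 3.14, 3.14].

INTERFACE

Orientations are given as a rotation vector (axis times angle).
In Python, from cell import manip gives the robot as it stands.
- The arm moves only by the shell command python3 -m inch 'ROWS' [FORCE]. ROWS is a JSON object of lists of equal length, an entry for each row: "hand": the closure, from -1 (fully open) to 1 (shut); "delta_pos": the shift along the tool's x, y, z each as a share of 100 mm, from -1 to 1, a list of three; "turn": the turn about the tool's z as a share of 2 pi rad, from -1 to 1. In form: {"hand": [hand, ...], "delta_pos": [[tx, ty, tz], ...], "turn": [turn, ...]}. A call has 1 to 12 rows; each row shifts and turns the commanded pose from where the row before left it, along the tool's axes as they then stand; what a row does not reach is not made up. A row lasts 1/8 s, in which the tool goes at most 62.5 mm and 10.7 degrees, less where a joint would pass 70% of its speed; a pose out of reach is approached as far as the arm can. A call with a number of a shift or a turn outside -1 to 1 is refused whole. A call with a gripper value outside its range is refused whole. The fingers move at their own pace and stop on an object; FORCE is the grip in N (left out, the last holds). Time passes only in rows, so rows that do not move let the fingers close. It gives the time, the measured TCP pose, the force, the opening and the grip force at its end, in the units of the state.
- manip.state(): the state, without advancing time (a new reading comes with each control period).
- manip.camera(name): name is "side" or "top"; returns a dict with "frame" (384x512x3 uint8, red, green, blue), "depth" (384x512 float32, mm along the optical axis (not along the pixel's ray), 0 where there is no reading), "intrinsics" (3x3 intrinsics, pixels), "pose" (4x4, takes a point from camera to world coordinates). Camera axes: x right, y down, z forward; pixel columns grow to the right and rows downward; lengths in mm; the calibration is good to about 2 mm. A picture is of the moment at which its call begins.
- manip.hand_in(): hands the job in; it is judged then, once.
The state is a dict: "clock": time; "qpos": joint angles; "joint_velocities": joint speeds; "joint_torque": joint torques, N m; "tool_pos": TCP position; "tool_rot": TCP orientation; "contact_force": force on the tool from outside, world axes, zero at the start; "torque": the same for the moment, N m; "width": finger opening in mm; "grip_force": force on a finger pad.
Only numpy, scipy, OpenCV 4.12 (cv2) and the standard library are available. Lean on these libraries where they do the work, as an engineer would, in place of code of your own. Each camera call takes 0.05 s, during which the arm holds its last target. There are 200 camera calls.

## Working session

There is one attempt and no reset: what is moved stays moved. The work goes in short steps, Python scripts to look and compute and a shell command to move; the robot and the scene stay as the last step left them, time stands still between calls to the robot, and variables do not carry over. Pictures are saved under pics/ and viewed, at most 14 in all, crops included, and the job is handed in when it is done.

```bash
ls; mkdir -p pics
cat > h.py <<'E'
import numpy as np, cv2
from cell import manip
from scipy.spatial.transform import Rotation as R
def cam(n):
    c=manip.camera(n); K=c["intrinsics"];T=np.array(c["pose"]);d=c["depth"]
    v,u=np.mgrid[:d.shape[0],:d.shape[1]]
    P=np.stack([(u-K[0][2])/K[0][0]*d,(v-K[1][2])/K[1][1]*d,d],-1)@T[:3,:3].T+T[:3,3]
    P[d==0]=np.nan
    return c["frame"],P,c
def save(f,name,s=1.5):
    cv2.imwrite("pics/"+name,cv2.resize(f[:,:,::-1],None,fx=s,fy=s,interpolation=cv2.INTER_CUBIC))
E
python3 - <<'E'
from h import *
for n in("top","side"):
    f,P,c=cam(n); save(f,n+"0.png"); print(n,np.round(c["pose"],3).tolist(),np.round(c["intrinsics"],1).tolist()); np.savez(n+"0.npz",f=f,P=P)
print(manip.state())
E
```

```text
pics
top [[0.006, -0.992, 0.129, 322.438], [-1.0, -0.008, -0.018, 5.54], [0.019, -0.129, -0.991, 1335.592], [0.0, 0.0, 0.0, 1.0]] [[493.7, 0.0, 254.2], [0.0, 493.7, 197.2], [0.0, 0.0, 1.0]]
side [[-0.663, -0.415, 0.623, -235.565], [-0.748, 0.375, -0.547, 638.504], [-0.006, -0.829, -0.559, 779.476], [0.0, 0.0, 0.0, 1.0]] [[477.8, 0.0, 260.5], [0.0, 477.8, 195.2], [0.0, 0.0, 1.0]]
{'clock': 0.1, 'qpos': array([-1.16099952e+00,  1.26327909e-01, -4.04904541e-02,  1.40543915e+00,
       -1.42867937e-05,  1.57079697e+00]), 'joint_velocities': array([-0.00016598, -0.00083436,  0.0021368 , -0.00082501,  0.00038743,
        0.00118844]), 'joint_torque': array([ 2.41875996e-04, -4.36904991e+01,  3.53604627e+01,  1.37099787e-02,
        9.47352464e-05,  1.34872465e-06]), 'tool_pos': array([ 209.03231948, -481.21895027,  255.60960154]), 'tool_rot': array([-3.07447807e+00, -6.38921139e-01,  4.88754479e-04]), 'contact_force': array([ 0.24996097, -0.52431112, -0.60703036]), 'torque': array([-0.03066179, -0.0389675 ,  0.01202605]), 'grip_force': 0.0, 'width': 85.6247504861191}
```

View pics/top0.png

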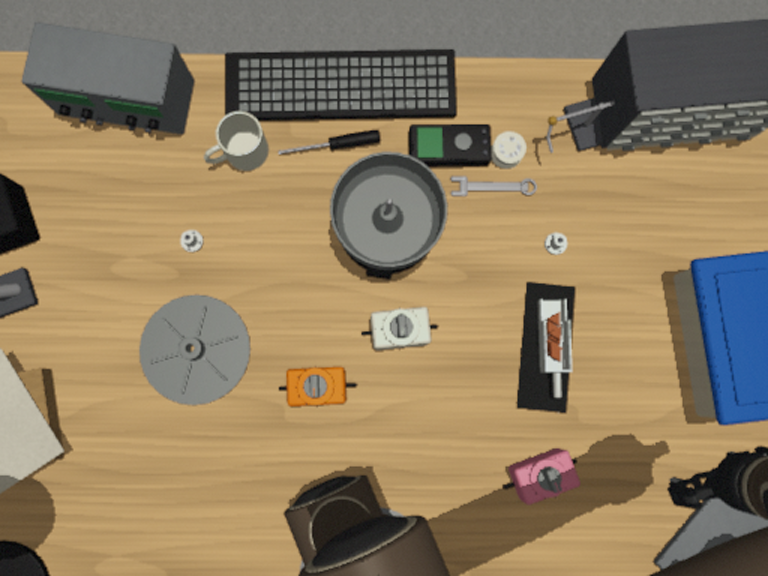

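View pics/side0.png

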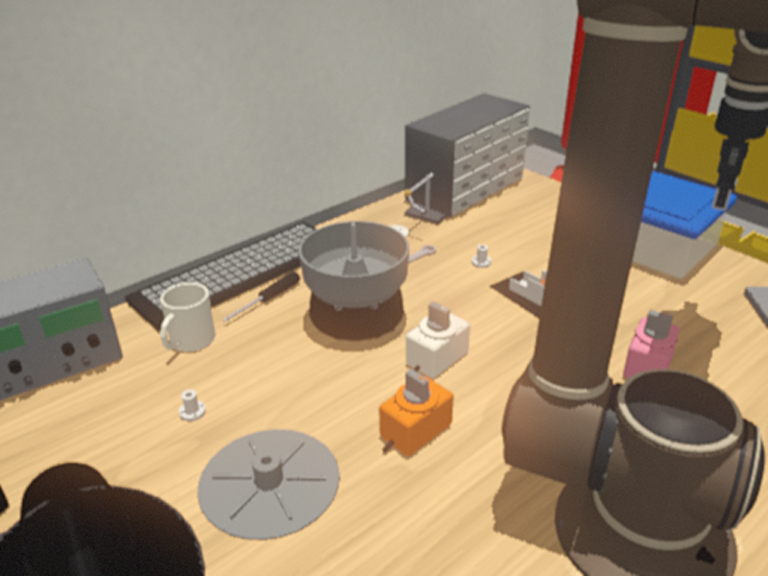

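The top view (1.5x px) shows hubs at (191,241) and (556,243), and the lid at (193,349) with its hub at (191,348). The tumbler is at (388,205), the white timer at (400,328), and the scoop at (553,345) on the mat, mouth towards +x. The orange (316,386) and pink (543,476) timers are look-alikes. Candidates for timer_knob are white (400,328), orange (316,386) and pink (543,476), and the description says white. The only hub-like parts are the two hubs; the solder reel at (509,148) is not one. Next I'll measure and take a crop.

Run:
```python
from h import *
z=np.load("top0.npz");f,P=z["f"],z["P"]
def reg(u0,u1,v0,v1,zl,zh,name):
    p=P[int(v0/1.5):int(v1/1.5),int(u0/1.5):int(u1/1.5)].reshape(-1,3)
    p=p[(p[:,2]>zl)&(p[:,2]<zh)]
    if len(p)<3: print(name,len(p));return
    (c,s,a)=cv2.minAreaRect(p[:,:2].astype(np.float32))
    print(name,len(p),"rect",np.round(c,1),np.round(s,1),round(a,1),"mean",p.mean(0).round(1),"z",np.percentile(p[:,2],[5,50,95]).round(1))
reg(60,130,0,0,0,0,"")
reg(175,210,225,260,28,60,"hubL top"); reg(175,210,225,260,4,60,"hubL")
reg(540,575,225,260,28,60,"hubR top"); reg(540,575,225,260,4,60,"hubR")
reg(130,260,285,410,3,60,"lid"); reg(170,215,325,370,30,60,"lid hub")
reg(320,460,145,280,143,160,"bowl rim"); reg(370,410,180,225,160,210,"rod");reg(320,460,145,280,70,90,"floor")
reg(360,440,295,360,55,75,"timer box"); reg(360,440,295,360,95,125,"knob bar")
reg(510,580,275,420,1.5,6,"mat"); reg(510,590,275,420,20,60,"scoop walls");reg(510,590,275,420,40,60,"scoop tall"); 
reg(510,590,275,420,6,60,"scoop all")
reg(510,590,350,420,20,48,"scoop back")
c=f[180:285,240:400]; save(c,"crop1.png",5)
```

```text
0
hubL top 57 rect [592.8 326.1] [19.8 20.6] 15.6 mean [592.7 326.1  38. ] z [34.2 37.9 42.9]
hubL 201 rect [592.1 327.4] [60.6 62.9] 3.1 mean [591.5 324.9  17.3] z [ 4.2 10.  40.5]
hubR top 61 rect [ 594.6 -337.8] [20.5 20.9] 73.1 mean [ 594.3 -337.3   38. ] z [32.5 38.1 42.7]
hubR 203 rect [ 598.8 -339.7] [62.2 63.8] 1.1 mean [ 594.2 -336.9   17.8] z [ 4.5 10.3 41.7]
lid 3957 rect [402.7 317.4] [223.6 232.4] 1.6 mean [398.6 313.6   8. ] z [ 3.3  6.  17.5]
lid hub 176 rect [396.7 314.3] [36.8 39.6] 0.2 mean [396.4 313.6  42.5] z [34.2 43.1 47.8]
bowl rim 596 rect [621.2 -27.2] [191.4 192.3] 51.3 mean [627.2 -28.1 149.8] z [144.1 150.  154.4]
rod 25 rect [620. -27.] [7.7 7.8] 23.1 mean [618.9 -27.3 187.2] z [167.7 190.7 199.1]
floor 2839 rect [624.8 -26.7] [170.2 164.4] 88.7 mean [623.5 -27.4  82.4] z [77.9 82.2 87.7]
timer box 728 rect [434.8 -51.7] [66.2 99.9] 6.3 mean [432.3 -51.2  67.1] z [60.5 67.  73.5]
knob bar 88 rect [433.  -51.8] [36.  13.7] 6.3 mean [432.9 -51.5 108.4] z [104.1 108.7 112.4]
mat 1719 rect [ 407.7 -313.6] [124.4 262.4] 89.1 mean [ 405.2 -308.1    3.6] z [1.7 3.5 5.7]
scoop walls 625 rect [ 401.4 -326.7] [172.9  48.3] 0.2 mean [ 403.9 -326.4   34.6] z [21.3 35.7 49.5]
scoop tall 197 rect [ 381.8 -326.7] [133.6  48.3] 0.1 mean [ 391.  -326.    45.4] z [40.4 45.2 51.9]
scoop all 1381 rect [ 407.6 -321.5] [140.6 259.5] 88.9 mean [ 410.1 -322.7   20.7] z [ 6.2 16.6 46.8]
scoop back 243 rect [ 357.4 -327.3] [85.  47.5] 2.3 mean [ 364.7 -326.5   35.7] z [21.5 37.2 46.2]
```

View pics/crop1.png

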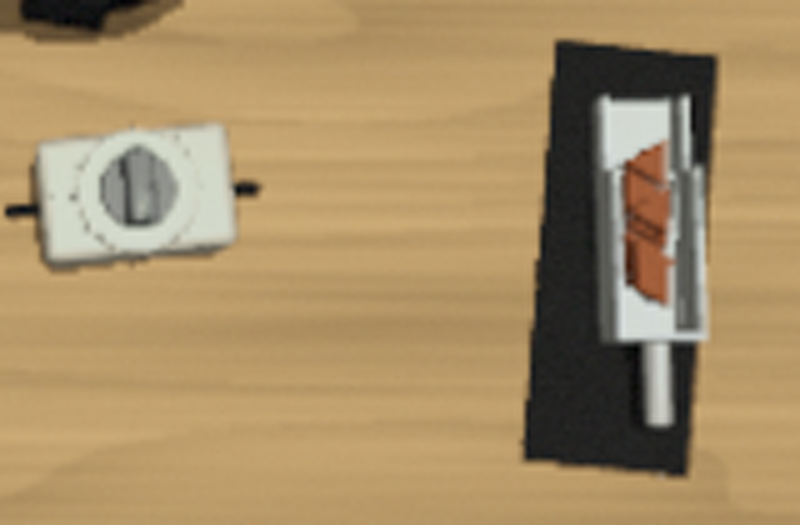

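The crop shows the white timer with its grip bar at (138,187), and the scoop with its mouth up (+x) and the chips piled in the middle (645,220). The measured sizes match the description. The interface has no tilt command, so I'll test in free air what happens at the limit of reach.

```bash
python3 -m inch '{"hand":[-1,-1,-1,-1,-1,-1,-1,-1,-1,-1],"delta_pos":[[0,0,-0.6],[0,0,-0.6],[0,0,-0.6],[0,0,-0.6],[0,0,-0.6],[0,0,-0.6],[0,0,-0.6],[0,0,-0.6],[0,0,-0.6],[0,0,-0.6]],"turn":[0,0,0,0,0,0,0,0,0,0]}'; python3 -c "
from h import *
s=manip.state();print(s['qpos'],R.from_rotvec(s['tool_rot']).as_matrix().round(3))"
```

```text
clock: 1.35
tool_pos: [176.4, -406.0, 624.7]
tool_rot: [2.821, 0.586, 0.078]
contact_force: [0.1, -0.2, 0.9]
width: 84.9
grip_force: 0.0
[-1.16097055e+00  8.36765771e-02  7.97701091e-01  2.02039518e+00
  1.80126934e-05  1.57082200e+00] [[ 0.917  0.385  0.104]
 [ 0.398 -0.885 -0.24 ]
 [ 0.     0.261 -0.965]]
```

The tool tilts at the limit (q4 at 2.02). Next I'll check whether the tilt persists when moving back.

```bash
python3 -m inch '{"hand":[-1,-1,-1,-1],"delta_pos":[[0,0,0.6],[0,0,0.6],[0,0,0.6],[0,0,0]],"turn":[0,0,0,0]}'; python3 -c "
from h import *
s=manip.state();print(s['qpos'],R.from_rotvec(s['tool_rot']).as_matrix().round(3))"
```

```text
clock: 1.85
tool_pos: [194.3, -447.2, 444.5]
tool_rot: [2.837, 0.59, 0.073]
contact_force: [-0.4, 1.0, 1.4]
width: 85.6
grip_force: 0.0
[-1.16100852e+00 -7.14757227e-02  1.49954054e-01  1.54428805e+00
 -5.27936268e-06  1.57078385e+00] [[ 0.917  0.386  0.098]
 [ 0.398 -0.889 -0.225]
 [-0.     0.245 -0.969]]
```

Tilt persists, which gives a way to pour without a tilt command. I'll grip the scoop with the tool leaning about 22° in the scoop's pitch plane. Turning about the tool axis then precesses the scoop from level to about 44° mouth-down. Next, a helper that converts world shifts into tool shares.

```bash
cat > p.py <<'E'
# usage: p.py x y z [yawdeg]  -> tool-share total, rows needed, turn needed
import sys; from h import *
s=manip.state(); M=R.from_rotvec(s['tool_rot']).as_matrix()
t=M[:,2]; a=sys.argv[1:]
print("t",s['clock'],"tcp",s['tool_pos'].round(1),"q",s['qpos'].round(2),"toolz",t.round(3),"toolx",M[:,0].round(3),"w",round(s['width'],1),"F",s['contact_force'].round(1))
if len(a)>=3:
    d=np.array([float(v) for v in a[:3]])-s['tool_pos']; sh=M.T@d/100; n=int(np.ceil(np.linalg.norm(d)/60))
    print("total",sh.round(2),"n",n,"each",(sh/max(n,1)).round(3))
if len(a)>3:
    y=np.radians(float(a[3])); g=np.array([np.cos(y),np.sin(y),0]); g=g-t*(g@t)
    th=np.degrees(np.arctan2(np.cross(M[:,0],g)@t,M[:,0]@g)); print("turn deg",th.round(1),"share",(th/360).round(4))
E
python3 p.py 350 283 444 180
```

```text
t 1.85 tcp [ 194.3 -447.2  444.5] q [-1.16 -0.07  0.15  1.54 -0.    1.57] toolz [ 0.098 -0.225 -0.969] toolx [ 0.917  0.398 -0.   ] w 85.6 F [-0.4  1.   1.4]
total [ 4.34 -5.89 -1.49] n 13 each [ 0.334 -0.453 -0.114]
turn deg -157.2 share -0.4366
```

```bash
python3 -m inch '{"hand":[-1,-1,-1,-1,-1,-1,-1,-1,-1,-1,-1,-1],"delta_pos":[[0.33,-0.45,-0.11],[0.33,-0.45,-0.11],[0.33,-0.45,-0.11],[0.33,-0.45,-0.11],[0.33,-0.45,-0.11],[0.33,-0.45,-0.11],[0.33,-0.45,-0.11],[0.33,-0.45,-0.11],[0.33,-0.45,-0.11],[0.33,-0.45,-0.11],[0.33,-0.45,-0.11],[0.33,-0.45,-0.11]],"turn":[0,0,0,0,0,0,0,0,0,0,0,0]}'; python3 p.py 350 283 444 180
```

```text
clock: 3.35
tool_pos: [369.2, 137.1, 447.6]
tool_rot: [2.861, 0.718, 0.083]
contact_force: [-0.8, -0.5, -0.4]
width: 85.4
grip_force: 0.0
t 3.35 tcp [369.2 137.1 447.6] q [ 0.49 -0.06  0.19  1.81 -0.2   3.14] toolz [ 0.1  -0.17 -0.98] toolx [0.881 0.473 0.008] w 85.4 F [-0.8 -0.5 -0.4]
total [ 0.52 -1.36 -0.23] n 3 each [ 0.173 -0.453 -0.078]
turn deg -152.3 share -0.4231
```

```bash
python3 -m inch '{"hand":[-1,-1,-1,-1,-1,-1,-1,-1,-1,-1,-1,-1],"delta_pos":[[0,0,0],[0,0,0],[0,0,0],[0,0,0],[0,0,0],[0,0,0],[0,0,0],[0,0,0],[0,0,0],[0,0,0],[0,0,0],[0,0,0]],"turn":[-0.029,-0.029,-0.029,-0.029,-0.029,-0.029,-0.029,-0.029,-0.029,-0.029,-0.029,-0.029]}'; python3 p.py 350 283 750 180
```

```text
clock: 4.85
tool_pos: [368.7, 135.6, 447.7]
tool_rot: [0.683, 2.918, -0.218]
contact_force: [0.5, -0.4, -0.2]
width: 85.8
grip_force: 0.0
t 4.85 tcp [368.7 135.6 447.7] q [ 0.49 -0.06  0.18  1.81 -0.2   0.95] toolz [ 0.1   -0.171 -0.98 ] toolx [-0.888  0.429 -0.165] w 85.8 F [ 0.5 -0.4 -0.2]
total [ 0.3   0.89 -3.23] n 6 each [ 0.05   0.149 -0.539]
turn deg -26.8 share -0.0745
```

```bash
python3 -m inch '{"hand":[-1,-1,-1,-1,-1,-1,-1,-1,-1],"delta_pos":[[0.1,0.6,0],[0.05,0.3,-0.5],[0,0.1,-0.6],[0,0,-0.6],[0,0,-0.6],[0,0,-0.6],[0,0,-0.6],[0,0,-0.6],[0,0,0]],"turn":[-0.026,-0.026,-0.024,0,0,0,0,0,0]}'; python3 p.py 350 283 750 180
```

```text
clock: 5.98
tool_pos: [335.2, 238.4, 608.9]
tool_rot: [-0.053, 2.852, -0.025]
contact_force: [-0.6, 0.1, -0.6]
width: 85.5
grip_force: 0.0
t 5.975 tcp [335.2 238.4 608.9] q [ 0.75  0.03  0.68  2.02 -0.21  0.69] toolz [ 0.285 -0.012 -0.958] toolx [-0.958 -0.039 -0.285] w 85.5 F [-0.6  0.1 -0.6]
total [-0.56  0.41 -1.32] n 3 each [-0.187  0.136 -0.438]
turn deg 2.0 share 0.0056
```

```bash
python3 -m inch '{"hand":[-1,-1,-1,-1,-1,-1,-1],"delta_pos":[[-0.22,-0.6,0.06],[-0.22,-0.6,0.06],[-0.22,-0.58,0.06],[-0.12,0,-0.5],[-0.12,0,-0.5],[0,0,0],[0,0,0]],"turn":[0,0,0.005,0,0,0,0]}'; python3 p.py 350 100 450 180
```

```text
clock: 6.85
tool_pos: [402.4, 65.8, 657.0]
tool_rot: [-0.015, 2.795, -0.007]
contact_force: [-0.5, 0.7, -0.2]
width: 85.1
grip_force: 0.0
t 6.85 tcp [402.4  65.8 657. ] q [ 0.21  0.01  0.8   2.02 -0.07  0.19] toolz [ 0.339 -0.003 -0.941] toolx [-0.941 -0.011 -0.339] w 85.1 F [-0.5  0.7 -0.2]
total [1.19 0.36 1.77] n 4 each [0.298 0.09  0.442]
turn deg 0.6 share 0.0016
```

```bash
python3 -m inch '{"hand":[-1,-1,-1],"delta_pos":[[-0.12,0,-0.45],[0,0,0],[0,0,0]],"turn":[0.001,0,0]}'; python3 p.py 370 -326.5 180 180
```

```text
clock: 7.22
tool_pos: [398.9, 63.2, 672.3]
tool_rot: [-0.005, 2.758, 0.004]
contact_force: [-0.6, 0.2, 0.1]
width: 85.2
grip_force: 0.0
t 7.225 tcp [398.9  63.2 672.3] q [ 0.21  0.    0.83  2.02 -0.07  0.19] toolz [ 0.374  0.004 -0.927] toolx [-0.927 -0.003 -0.374] w 85.2 F [-0.6  0.2  0.1]
total [ 2.12 -3.91  4.44] n 11 each [ 0.193 -0.355  0.404]
turn deg 0.3 share 0.0007
```

```bash
python3 -m inch '{"hand":[-1,-1,-1,-1,-1,-1,-1,-1,-1,-1,-1,-1],"delta_pos":[[0.19,-0.35,0.4],[0.19,-0.35,0.4],[0.19,-0.35,0.4],[0.19,-0.35,0.4],[0.19,-0.35,0.4],[0.19,-0.35,0.4],[0.19,-0.35,0.4],[0.19,-0.35,0.4],[0.19,-0.35,0.4],[0.19,-0.35,0.4],[0.19,-0.35,0.4],[0,0,0]],"turn":[0,0,0,0,0,0,0,0,0,0,0,0]}'; python3 p.py 380 -326.5 152 180
python3 - <<'E'
from h import *
f,P,c=cam("top"); save(f[160:300,300:420],"s1.png",5)
p=P[180:285,335:400].reshape(-1,3);p=p[(p[:,2]>20)&(p[:,2]<34)]
print(len(p),p.mean(0))
E
```

```text
clock: 8.72
tool_pos: [369.3, -320.0, 181.0]
tool_rot: [0.001, 2.764, 0.012]
contact_force: [-0.3, -0.2, 0.7]
width: 85.5
grip_force: 0.0
t 8.725 tcp [ 369.3 -320.   181. ] q [-0.87 -0.12 -0.5   0.95  0.29 -0.84] toolz [ 0.368  0.008 -0.93 ] toolx [-0.93   0.002 -0.368] w 85.5 F [-0.3 -0.2  0.7]
total [ 0.01 -0.07  0.31] n 1 each [ 0.007 -0.067  0.308]
turn deg 0.1 share 0.0002
248 [ 430.19915791 -326.86771029   25.88994498]
```

View pics/s1.png

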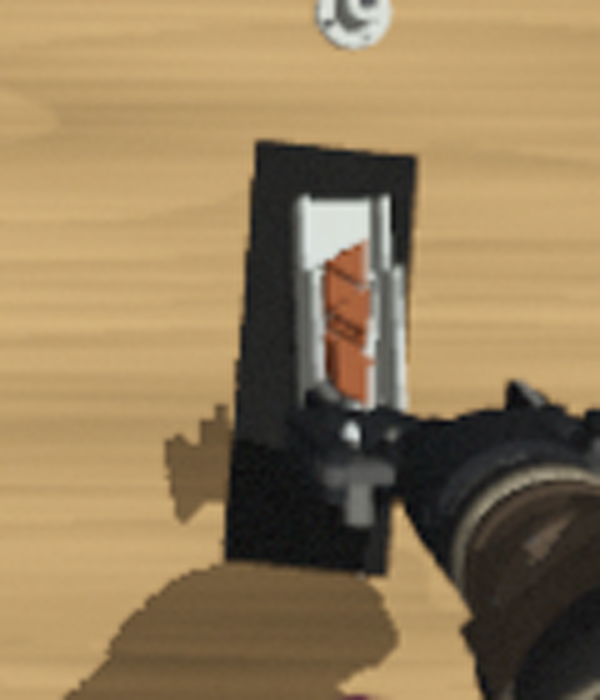

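The scoop and chips (345,310) are unobstructed, with the gripper behind over the handle (350,450), aligned apart from about 6 mm in y. I'll correct that, descend along the tool axis and grip.

```bash
python3 -m inch '{"hand":[-1,-1,-1,-1,-1,-1],"delta_pos":[[0,-0.065,0.3],[0.01,0,0.4],[0.01,0,0.4],[0,0,0.2],[0,0,0.1],[0,0,0]],"turn":[0,0,0,0,0,0]}'; python3 p.py 421 -326.5 39 180
```

```text
clock: 9.52
tool_pos: [422.4, -326.0, 56.1]
tool_rot: [-0.006, 2.758, 0.004]
contact_force: [0.3, -0.0, -0.7]
width: 85.5
grip_force: 0.0
t 9.525 tcp [ 422.4 -326.    56.1] q [-0.79  0.04 -0.65  0.61  0.27 -0.76] toolz [ 0.374  0.004 -0.927] toolx [-0.927 -0.004 -0.374] w 85.5 F [ 0.3 -0.  -0.7]
total [ 0.08 -0.01  0.15] n 1 each [ 0.077 -0.005  0.153]
turn deg 0.3 share 0.0008
```

```bash
python3 -m inch '{"hand":[-1,-1,1,1,1,1,1,1],"delta_pos":[[0.08,0,0.15],[0,0,0],[0,0,0],[0,0,0],[0,0,0],[0,0,0],[0,0,0],[0,0,0]],"turn":[0,0,0,0,0,0,0,0]}' 50; python3 -m inch '{"hand":[1,1,1],"delta_pos":[[-0.07,0,-0.18],[-0.15,0,-0.37],[0,0,0]],"turn":[0,0,0]}'; python3 p.py 600 -150 300 180
```

```text
clock: 10.52
tool_pos: [420.6, -326.6, 39.7]
tool_rot: [-0.005, 2.757, 0.003]
contact_force: [-3.2, 0.7, 5.9]
width: 45.5
grip_force: 52.7
clock: 10.9
tool_pos: [421.3, -327.8, 100.9]
tool_rot: [-0.005, 2.755, -0.001]
contact_force: [-0.4, -0.0, -3.1]
width: 45.3
grip_force: 52.2
t 10.9 tcp [ 421.3 -327.8  100.9] q [-0.8  -0.01 -0.59  0.71  0.27 -0.76] toolz [ 0.377 -0.    -0.926] toolx [-0.926 -0.004 -0.377] w 45.3 F [-0.4 -0.  -3.1]
total [-2.41  1.77 -1.17] n 6 each [-0.402  0.295 -0.195]
turn deg 0.2 share 0.0006
```

Lifted, and the weight is plausible. Now moving gently to the bowl's −y side, high.

```bash
python3 p.py 592 -129 262 180;  python3 -m inch '{"hand":[1,1,1,1,1,1,1,1,1,1,1,1],"delta_pos":[[-0.05,0,-0.13],[-0.11,0,-0.28],[-0.11,0,-0.28],[-0.1,0.05,-0.25],[-0.22,0.15,-0.2],[-0.25,0.22,-0.1],[-0.25,0.25,-0.02],[-0.25,0.25,-0.02],[-0.25,0.25,0.0],[-0.2,0.25,0.05],[-0.1,0.2,0.03],[-0.05,0.1,0.02]],"turn":[0,0,0,0,0,0,0,0,0,0,0,0]}'; python3 p.py 592 -129 262 180
```

```text
t 10.9 tcp [ 421.3 -327.8  100.9] q [-0.8  -0.01 -0.59  0.71  0.27 -0.76] toolz [ 0.377 -0.    -0.926] toolx [-0.926 -0.004 -0.377] w 45.3 F [-0.4 -0.  -3.1]
total [-2.2   1.98 -0.85] n 6 each [-0.366  0.33  -0.141]
turn deg 0.2 share 0.0006
clock: 12.4
tool_pos: [555.0, -153.1, 279.0]
tool_rot: [-0.006, 2.761, 0.006]
contact_force: [0.5, -0.7, -2.3]
width: 45.3
grip_force: 52.2
t 12.4 tcp [ 555.  -153.1  279. ] q [-0.33 -0.06 -0.24  1.02  0.12 -0.31] toolz [ 0.372  0.005 -0.928] toolx [-0.928 -0.004 -0.372] w 45.3 F [ 0.5 -0.7 -2.3]
total [-0.28  0.24  0.3 ] n 1 each [-0.281  0.238  0.296]
turn deg 0.3 share 0.0009
```

Finish the approach, then pre-turn to θ = 90° (pitch about 20°) and look.

```bash
python3 -m inch '{"hand":[1,1,1,1,1,1,1,1,1,1,1,1],"delta_pos":[[-0.14,0.12,0.05],[-0.14,0.12,0.05],[0,0,0],[0,0,0],[0,0,0],[0,0,0],[0,0,0],[0,0,0],[0,0,0],[0,0,0],[0,0,0],[0,0,0]],"turn":[0,0,-0.01,-0.025,-0.025,-0.025,-0.025,-0.025,-0.025,-0.025,-0.025,-0.01]}'; python3 -m inch '{"hand":[1,1,1],"delta_pos":[[0,0,0],[0,0,0],[0,0,0]],"turn":[-0.02,-0.01,0]}'; python3 p.py 592 -129 220
cat > v.py <<'E'
import sys; from h import *
n=sys.argv[1]; a,P,c=cam("top"); b,Q,_=cam("side"); 
A=cv2.resize(a[90:215,200:360],None,fx=3.5,fy=3.5,interpolation=cv2.INTER_CUBIC)[:, :560]
B=cv2.resize(b[115:265,175:295],None,fx=3,fy=3,interpolation=cv2.INTER_CUBIC)
H=max(A.shape[0],B.shape[0]);pad=lambda x:cv2.copyMakeBorder(x,0,H-x.shape[0],0,0,cv2.BORDER_CONSTANT)
I=np.hstack([pad(A),pad(B)]);k=min(1,800/I.shape[1]);save(I,n,k)
E
python3 v.py t1.png
```

```text
clock: 13.9
tool_pos: [585.3, -130.1, 281.1]
tool_rot: [-1.807, 2.171, -0.346]
contact_force: [-0.8, 0.3, -2.5]
width: 45.2
grip_force: 52.2
clock: 14.28
tool_pos: [585.2, -130.1, 281.1]
tool_rot: [-2.013, 2.008, -0.386]
contact_force: [0.4, 1.1, -2.5]
width: 45.4
grip_force: 52.2
t 14.275 tcp [ 585.2 -130.1  281.1] q [-0.26 -0.02 -0.2   1.02  0.1  -1.82] toolz [ 0.373  0.004 -0.928] toolx [ 0.003 -1.    -0.003] w 45.4 F [ 0.4  1.1 -2.5]
total [-0.01  0.17  0.59] n 2 each [-0.005  0.083  0.296]
```

View pics/t1.png

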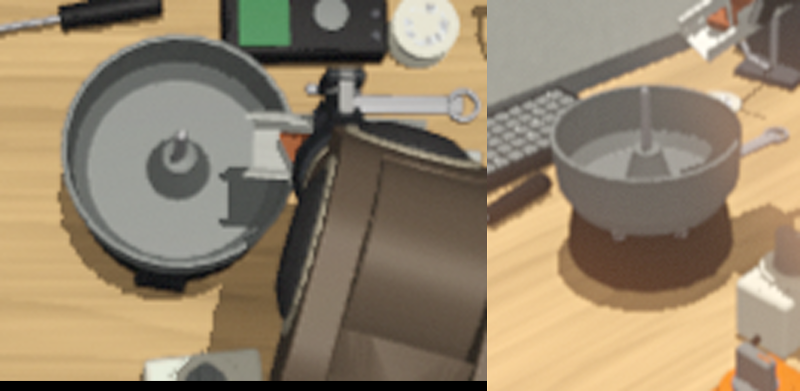

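The mouth faces +y over the bowl's edge (265,140 left panel), chips still inside (290,140). I'll lower it, then tip in small steps, counting brown pixels in the bowl.

```bash
cat > n.py <<'E'
from h import *
import sys
s=manip.state(); M=R.from_rotvec(s['tool_rot']).as_matrix()
def br(f):
    h=cv2.cvtColor(f,cv2.COLOR_RGB2HSV); return ((h[...,0]<14)|(h[...,0]>174))&(h[...,1]>105)&(h[...,2]>45)
f,P,_=cam("top"); g,Q,_=cam("side")
sx=M@np.array([-.927,0,.374])  # scoop x axis in world
lip=s['tool_pos']+M@np.array([-50.4,0,56.7])
print("t",round(s['clock'],2),"tcp",s['tool_pos'].round(),"lip",lip.round(),"pitch",np.degrees(np.arcsin(-sx[2])).round(1),"q6",s['qpos'][5].round(2),"toolz",M[:,2].round(2),"F",s['contact_force'].round(1))
for n,f,P in(("top",f,P),("side",g,Q)):
    b=br(f); r=np.hypot(P[...,0]-621,P[...,1]+27)
    inb=b&(r<95)&(P[...,2]<150)&(P[...,2]>60); sc=b&(P[...,2]>=150)&(r<250); out=b&(r<320)&(P[...,2]<60)&(P[...,0]>500)&(r>95)
    print(n,"bowl",inb.sum(),"scoop",sc.sum(),"outside",out.sum())
if len(sys.argv)>1: 
    save(np.hstack([cv2.resize(f[90:215,200:360],(512,400)) ,cv2.resize(g[95:245,175:295],(320,400))])[:,:800],sys.argv[1],.96)
E
sed -i 's/f,P,_=cam("top"); g,Q,_=cam("side")/f0,P,_=cam("top"); f=f0; g,Q,_=cam("side")/; s/cv2.resize(f\[90/cv2.resize(f0[90/' n.py
python3 n.py
python3 -m inch '{"hand":[1,1,1,1,1,1,1],"delta_pos":[[0,0.07,0.27],[0,0.07,0.27],[0,0,0],[0,0,0],[0,0,0],[0,0,0],[0,0,0]],"turn":[0,0,-0.01,-0.01,-0.01,0,0]}'; python3 n.py
```

```text
t 14.38 tcp [ 585. -130.  281.] lip [606. -79. 229.] pitch 20.1 q6 -1.82 toolz [ 0.37  0.   -0.93] F [-0.1 -0.2 -2.9]
top bowl 0 scoop 48 outside 0
side bowl 1 scoop 101 outside 184
clock: 15.35
tool_pos: [591.9, -130.0, 226.0]
tool_rot: [-2.209, 1.824, -0.425]
contact_force: [0.4, 0.4, -2.8]
width: 45.4
grip_force: 52.3
t 15.35 tcp [ 592. -130.  226.] lip [604. -80. 170.] pitch 24.2 q6 -2.0 toolz [ 0.37  0.   -0.93] F [ 0.4  0.4 -2.8]
top bowl 0 scoop 39 outside 0
side bowl 0 scoop 116 outside 173
```

```bash
python3 -m inch '{"hand":[1,1,1,1],"delta_pos":[[0,0,0],[0,0,0],[0,0,0],[0,0,0]],"turn":[-0.007,-0.007,0,0]}' |head -1; python3 n.py;  python3 -m inch '{"hand":[1,1,1,1],"delta_pos":[[0,0,0],[0,0,0],[0,0,0],[0,0,0]],"turn":[-0.007,-0.007,0,0]}' |head -1; python3 n.py
```

```text
clock: 15.95
t 15.95 tcp [ 592. -130.  226.] lip [600. -81. 168.] pitch 26.0 q6 -2.09 toolz [ 0.37  0.   -0.93] F [ 0.7  0.1 -3.3]
top bowl 0 scoop 32 outside 0
side bowl 1 scoop 146 outside 180
clock: 16.55
t 16.55 tcp [ 592. -130.  226.] lip [596. -83. 167.] pitch 27.9 q6 -2.18 toolz [ 0.37  0.   -0.93] F [-0.6 -1.  -2.9]
top bowl 0 scoop 29 outside 0
side bowl 1 scoop 179 outside 193
```

```bash
python3 p.py 612 -123 230; python3 -m inch '{"hand":[1,1,1,1],"delta_pos":[[0,0,0],[0,0,0],[0,0,0],[0,0,0]],"turn":[-0.006,-0.005,0,0]}' |head -1; python3 n.py
```

```text
t 16.65 tcp [ 591.9 -130.   226. ] q [-0.26  0.   -0.31  0.89  0.1  -2.18] toolz [ 0.374  0.004 -0.928] toolx [ 0.334 -0.934  0.131] w 45.3 F [-0.9  0.4 -2.5]
total [ 0.01 -0.21  0.04] n 1 each [ 0.007 -0.213  0.038]
clock: 17.15
t 17.15 tcp [ 592. -130.  226.] lip [593. -84. 166.] pitch 29.4 q6 -2.25 toolz [ 0.37  0.   -0.93] F [ 0.  -0.1 -2.3]
top bowl 0 scoop 32 outside 0
side bowl 1 scoop 171 outside 183
```

```bash
python3 -m inch '{"hand":[1,1,1,1,1],"delta_pos":[[0,-0.1,0.02],[0,-0.1,0.02],[0,0,0],[0,0,0],[0,0,0]],"turn":[0,0,-0.005,-0.005,0]}' |head -1; python3 n.py;python3 -m inch '{"hand":[1,1,1,1],"delta_pos":[[0,0,0],[0,0,0],[0,0,0],[0,0,0]],"turn":[-0.006,-0.006,0,0]}' |head -1; python3 n.py t2.png
```

```text
clock: 17.88
t 17.88 tcp [ 610. -122.  229.] lip [609. -77. 167.] pitch 30.7 q6 -2.29 toolz [ 0.37  0.   -0.93] F [ 0.1  0.2 -2.6]
top bowl 0 scoop 22 outside 1
side bowl 1 scoop 158 outside 188
clock: 18.48
t 18.48 tcp [ 610. -122.  229.] lip [606. -79. 166.] pitch 32.2 q6 -2.36 toolz [ 0.37  0.   -0.93] F [-0.7 -0.4 -2.2]
top bowl 0 scoop 15 outside 0
side bowl 3 scoop 179 outside 193
```

View pics/t2.png

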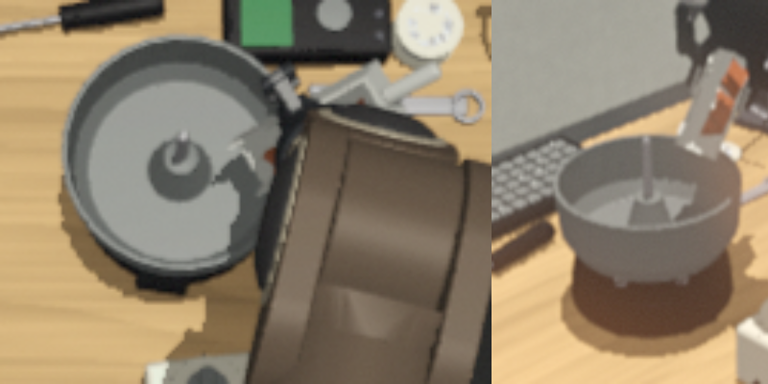

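The side panel looks into the scoop: chips at (735,80) and (715,115) sit behind the lip (710,150), and the lip is over the bowl. I'll continue.

```bash
python3 -m inch '{"hand":[1,1,1,1],"delta_pos":[[0,0,0],[0,0,0],[0,0,0],[0,0,0]],"turn":[-0.007,-0.007,0,0]}' |head -1; python3 n.py
```

```text
clock: 19.08
t 19.07 tcp [ 610. -122.  229.] lip [603. -82. 165.] pitch 33.9 q6 -2.45 toolz [ 0.37  0.   -0.93] F [ 0.4 -0.2 -3. ]
top bowl 0 scoop 11 outside 0
side bowl 0 scoop 181 outside 190
```

```bash
python3 -m inch '{"hand":[1,1,1,1],"delta_pos":[[0,0,0],[0,0,0],[0,0,0],[0,0,0]],"turn":[-0.007,-0.007,0,0]}' |head -1; python3 n.py; python3 p.py 625 -109 235
```

```text
clock: 19.68
t 19.68 tcp [ 610. -122.  229.] lip [600. -84. 164.] pitch 35.5 q6 -2.54 toolz [ 0.37  0.   -0.93] F [-0.6 -0.4 -3.1]
top bowl 0 scoop 10 outside 1
side bowl 0 scoop 196 outside 181
t 19.775 tcp [ 610.2 -121.5  229.1] q [-0.24  0.03 -0.27  0.9   0.09 -2.54] toolz [ 0.374  0.004 -0.928] toolx [ 0.633 -0.732  0.252] w 45.1 F [ 1.  -0.2 -2. ]
total [ 0.02 -0.2   0.  ] n 1 each [ 0.017 -0.202  0.001]
```

```bash
python3 -m inch '{"hand":[1,1,1,1,1],"delta_pos":[[0,-0.08,0],[0,-0.08,0],[0,0,0],[0,0,0],[0,0,0]],"turn":[0,0,-0.006,-0.006,0]}' |head -1; python3 n.py
```

```text
clock: 20.4
t 20.4 tcp [ 621. -110.  234.] lip [608. -76. 167.] pitch 36.8 q6 -2.59 toolz [ 0.37  0.   -0.93] F [-0.5 -0.1 -2.5]
top bowl 0 scoop 0 outside 0
side bowl 1 scoop 186 outside 193
```

```bash
python3 -m inch '{"hand":[1,1,1,1],"delta_pos":[[0,0,0],[0,0,0],[0,0,0],[0,0,0]],"turn":[-0.006,-0.006,0,0]}' |head -1; python3 n.py
```

```text
clock: 21.0
t 21.0 tcp [ 621. -111.  234.] lip [606. -79. 166.] pitch 38.1 q6 -2.67 toolz [ 0.37  0.   -0.93] F [-0.3 -0.3 -3. ]
top bowl 45 scoop 18 outside 0
side bowl 48 scoop 159 outside 183
```

```bash
python3 -m inch '{"hand":[1],"delta_pos":[[0,0,0]],"turn":[0]}' |head -1; python3 n.py t3.png
```

```text
clock: 21.22
t 21.23 tcp [ 621. -111.  234.] lip [606. -79. 166.] pitch 38.1 q6 -2.67 toolz [ 0.37  0.   -0.93] F [-0.6  1.1 -2.7]
top bowl 73 scoop 0 outside 2
side bowl 0 scoop 180 outside 187
```

View pics/t3.png

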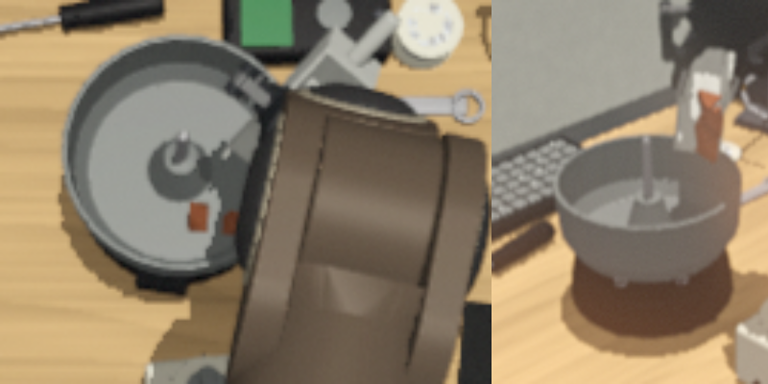

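Two chips are visible in the bowl at (198,217) and (230,222), and the arm may hide more. I'll level out and move aside to count.

```bash
python3 -m inch '{"hand":[1,1,1,1,1,1,1],"delta_pos":[[0,0,0],[0,0,0],[0,0,0],[0,0,0],[0,0,0],[0,0,0],[0,0,0]],"turn":[0.01,0.02,0.025,0.025,0.025,0.025,0.025]}' |head -1; python3 p.py 600 -165 270
```

```text
clock: 22.2
t 22.2 tcp [ 621.2 -110.6  233.7] q [-0.21  0.04 -0.25  0.91  0.08 -1.69] toolz [ 0.374  0.004 -0.927] toolx [-0.071 -0.997 -0.032] w 45.4 F [-0.1 -0.3 -1.1]
total [ 0.55  0.02 -0.42] n 2 each [ 0.273  0.009 -0.209]
```

```bash
python3 -m inch '{"hand":[1,1,1,1],"delta_pos":[[0.12,0,-0.1],[0.28,0,-0.2],[0.15,0,-0.1],[0,0,0]],"turn":[0,0,0,0]}' |head -1; python3 n.py t4.png
python3 - <<'E'
from h import *
F=[]
for i in range(8): manip.camera("top"); F.append(manip.state()['contact_force'][2])
print(np.mean(F),np.std(F))
E
```

```text
clock: 22.7
t 22.7 tcp [ 603. -167.  270.] lip [ 627. -117.  219.] pitch 18.6 q6 -1.8 toolz [ 0.38  0.   -0.93] F [ 0.1  0.8 -0.8]
top bowl 239 scoop 111 outside 1
side bowl 22 scoop 38 outside 186
-1.9064948241060113 0.4199328215013463
```

View pics/t4.png

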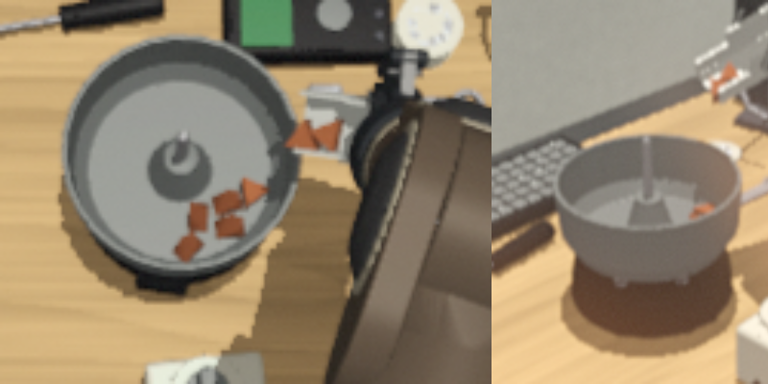

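Five chips are in the bowl, at (188,247), (198,216), (228,203), (229,226) and (252,190). Two remain in the scoop at (305,138) and (328,132), which makes seven. Leveling and returning the scoop.

```bash
python3 -m inch '{"hand":[1,1,1,1,1,1,1,1,1,1,1,1],"delta_pos":[[0,0,0],[0,0,0],[0,0,0],[0,0,0],[0,0,0],[0,0,0],[0,0,0],[0,0,0],[0,0,0],[0,0,0],[0,0,0],[0,0,0]],"turn":[0.01,0.02,0.025,0.025,0.025,0.025,0.025,0.025,0.025,0.02,0.01,0]}' |head -1;python3 p.py 421 -327 180 180
```

```text
clock: 24.7
t 24.7 tcp [ 602.5 -165.5  268.9] q [-0.32  0.03 -0.18  1.    0.12 -0.32] toolz [ 0.374  0.004 -0.927] toolx [-0.927 -0.022 -0.374] w 45.6 F [-0.5 -0.6 -1.4]
total [ 2.05 -1.57  0.14] n 5 each [ 0.41  -0.314  0.028]
turn deg 1.4 share 0.0038
```

```bash
python3 -m inch '{"hand":[1,1,1,1,1,1,1,1,1],"delta_pos":[[0.1,-0.08,0],[0.21,-0.16,0.02],[0.3,-0.23,0.02],[0.35,-0.28,0.02],[0.35,-0.28,0.02],[0.3,-0.23,0.02],[0.2,-0.16,0.02],[0.14,-0.1,0.02],[0.05,-0.05,0]],"turn":[0.0038,0,0,0,0,0,0,0,0]}' |head -1;python3 -m inch '{"hand":[1,1,1,1],"delta_pos":[[0,0,0.1],[0,0,0.1],[0,0,0],[0,0,0]],"turn":[0,0,0,0]}'|head -1; python3 p.py 420.6 -326.6 100 180
```

```text
clock: 25.82
clock: 26.32
t 26.325 tcp [ 430.1 -321.9  162. ] q [-0.78 -0.04 -0.48  0.86  0.27 -0.74] toolz [ 0.374  0.004 -0.928] toolx [-0.928  0.002 -0.374] w 45.2 F [-0.4 -0.5 -2.2]
total [ 0.32 -0.05  0.54] n 2 each [ 0.16  -0.025  0.27 ]
turn deg 0.0 share 0.0
```

```bash
python3 -m inch '{"hand":[1,1,1,1,1,1,1,1],"delta_pos":[[0.1,-0.03,0.15],[0.16,-0.02,0.27],[0.1,0,0.2],[0.07,0,0.18],[0.05,0,0.15],[0.03,0,0.08],[0,0,0],[0,0,0]],"turn":[0,0,0,0,0,0,0,0]}' |head -1; python3 p.py 420.6 -326.6 40 180
```

```text
clock: 27.32
t 27.325 tcp [ 421.4 -327.1   48.3] q [-0.8   0.04 -0.66  0.59  0.27 -0.76] toolz [ 0.375  0.003 -0.927] toolx [-0.927  0.002 -0.375] w 45.3 F [-0.  -0.5 -1.4]
total [0.04 0.01 0.07] n 1 each [0.038 0.005 0.074]
turn deg -0.0 share -0.0001
```

```bash
python3 -m inch '{"hand":[1,1,1,1],"delta_pos":[[0.02,0,0.04],[0.018,0,0.034],[0,0,0],[0,0,0]],"turn":[0,0,0,0]}'; python3 -m inch '{"hand":[0,-1,-1,-1,-1],"delta_pos":[[0,0,0],[0,0,0],[0,0,0],[0,0,0],[0,0,0]],"turn":[0,0,0,0,0]}'
```

```text
clock: 27.82
tool_pos: [420.4, -327.0, 39.6]
tool_rot: [0.002, 2.758, 0.005]
contact_force: [-2.3, 0.9, 4.5]
width: 45.4
grip_force: 53.0
clock: 28.45
tool_pos: [420.1, -326.7, 39.0]
tool_rot: [0.002, 2.759, 0.006]
contact_force: [0.4, 0.3, -1.0]
width: 85.5
grip_force: 0.0
```

Scoop is back on its mat. I'll retreat along the tool axis, then remove the tilt by pushing against the q4 limit at rear azimuths.

```bash
python3 -m inch '{"hand":[-1,-1,-1,-1,-1,-1,-1,-1],"delta_pos":[[0,0,-0.3],[0,0,-0.5],[0,0,-0.6],[0,0,-0.6],[0,0,-0.6],[0,0,-0.6],[0,0,-0.6],[0,0,0]],"turn":[0,0,0,0,0,0,0,0]}' |head -2; python3 p.py 60 -420 450;  python3 - <<'E'
from h import *
f,P,_=cam("top"); 
hs=cv2.cvtColor(f,cv2.COLOR_RGB2HSV)
p=P[150:285,335:400]; 
w=(p[...,2]>18)&(p[...,2]<60)&(p[...,0]<500); print(cv2.minAreaRect(p[w][:,:2].astype(np.float32)))
for z0 in((30,48),):
  m=((P[...,2]>z0[0])&(P[...,2]<z0[1])).astype(np.uint8); n,l,st,ce=cv2.connectedComponentsWithStats(m)
  for i in range(1,n):
    if 30<st[i,4]<300: print(st[i,4],np.nanmean(P[l==i],0).round(1))
E
```

```text
clock: 29.45
tool_pos: [277.7, -329.2, 396.5]
t 29.45 tcp [ 277.7 -329.2  396.5] q [-1.08 -0.18 -0.08  1.48  0.34 -1.04] toolz [ 0.377 -0.004 -0.926] toolx [-0.926  0.002 -0.377] w 85.6 F [ 0.5 -0.2  0.5]
total [ 1.81 -0.92 -1.31] n 5 each [ 0.362 -0.183 -0.263]
((405.73699951171875, -327.549072265625), (181.4947967529297, 48.35773468017578), 0.37944042682647705)
106 [833.9 347.9  38.9]
47 [ 881.7 -417.8   39.8]
60 [812.5 483.2  37.3]
68 [791.7 246.1  39. ]
60 [739.  215.6  39.5]
153 [621.7 621.1  39.1]
60 [ 594.2 -337.3   38.4]
60 [569.4 310.3  38.4]
114 [533.6 -14.2  40.6]
289 [ 409.3 -566.9   38.7]
75 [495.2 636.7  38.8]
67 [ 407.5 -305.2   40.6]
83 [ 404.2 -348.3   40.5]
170 [396.7 313.6  42. ]
101 [ 337.1 -326.6   38.4]
31 [ 203.8 -269.4   39.1]
```

The left hub has been knocked to (569,310), and I'll re-measure it before grasping. Going around to azimuth −145°.

```bash
python3 -m inch '{"hand":[-1,-1,-1,-1,-1],"delta_pos":[[0.36,-0.18,-0.26],[0.36,-0.18,-0.26],[0.36,-0.18,-0.26],[0.36,-0.18,-0.26],[0.36,-0.18,-0.26]],"turn":[0,0,0,0,0]}' |head -2; python3 p.py -330 -240 450
```

```text
clock: 30.12
tool_pos: [61.3, -418.5, 443.3]
t 30.125 tcp [  61.3 -418.5  443.3] q [-1.67  0.    0.2   1.81  0.38 -1.67] toolz [ 0.374  0.006 -0.927] toolx [-0.927  0.003 -0.374] w 85.3 F [ 0.2 -0.4 -0.4]
total [ 3.61  1.78 -1.52] n 8 each [ 0.451  0.223 -0.189]
```

```bash
python3 -m inch '{"hand":[-1,-1,-1,-1,-1,-1,-1,-1,-1],"delta_pos":[[0.47,0.22,-0.14],[0.47,0.22,-0.14],[0.47,0.22,-0.14],[0.47,0.22,-0.14],[0.47,0.22,-0.14],[0.47,0.22,-0.14],[0.47,0.22,-0.14],[0.47,0.22,-0.14],[0,0,0]],"turn":[0,0,0,0,0,0,0,0,0]}' |head -2; python3 p.py -330 -240 500
```

```text
clock: 31.25
tool_pos: [-329.6, -240.8, 401.6]
t 31.25 tcp [-329.6 -240.8  401.6] q [-2.63  0.2   0.3   2.02  0.18 -2.66] toolz [ 0.375  0.003 -0.927] toolx [-0.927  0.007 -0.375] w 85.4 F [ 1.4  0.2 -0.6]
total [-0.36  0.01 -0.91] n 2 each [-0.182  0.007 -0.457]
```

```bash
python3 -m inch '{"hand":[-1,-1,-1],"delta_pos":[[-0.18,0,-0.46],[-0.18,0,-0.46],[0,0,0]],"turn":[0,0,0]}' |head -2; python3 p.py -330 -240 600
```

```text
clock: 31.62
tool_pos: [-309.5, -245.0, 436.6]
t 31.625 tcp [-309.5 -245.   436.6] q [-2.6   0.13  0.33  2.02  0.19 -2.62] toolz [ 0.308 -0.037 -0.951] toolx [-0.951 -0.    -0.308] w 85.7 F [ 0.3 -1.   0.1]
total [-0.31 -0.01 -1.62] n 3 each [-0.103 -0.003 -0.539]
```

```bash
python3 -m inch '{"hand":[-1,-1,-1,-1],"delta_pos":[[-0.15,0,-0.5],[-0.15,0,-0.5],[-0.15,0,-0.4],[0,0,0]],"turn":[0,0,0,0]}' |head -2; python3 p.py 60 -420 420
```

```text
clock: 32.12
tool_pos: [-289.5, -247.7, 477.7]
t 32.125 tcp [-289.5 -247.7  477.7] q [-2.58  0.06  0.36  2.02  0.2  -2.57] toolz [ 0.223 -0.093 -0.97 ] toolx [-0.974  0.008 -0.225] w 85.5 F [-0.4  0.7  0.6]
total [-3.29 -1.56  1.5 ] n 7 each [-0.47  -0.223  0.214]
```

```bash
python3 -m inch '{"hand":[-1,-1,-1,-1,-1,-1,-1,-1],"delta_pos":[[-0.47,-0.22,0.21],[-0.47,-0.22,0.21],[-0.47,-0.22,0.21],[-0.47,-0.22,0.21],[-0.47,-0.22,0.21],[-0.47,-0.22,0.21],[-0.47,-0.22,0.21],[0,0,0]],"turn":[0,0,0,0,0,0,0,0]}' |head -2; python3 p.py 330 0 420
```

```text
clock: 33.12
tool_pos: [61.7, -418.1, 419.9]
t 33.125 tcp [  61.7 -418.1  419.9] q [-1.57 -0.09  0.08  1.66  0.23 -1.55] toolz [ 0.228 -0.086 -0.97 ] toolx [-0.973  0.003 -0.229] w 85.4 F [-0.1  0.3  0.5]
total [-2.6   4.23  0.25] n 9 each [-0.289  0.47   0.028]
```

```bash
python3 -m inch '{"hand":[-1,-1,-1,-1,-1,-1,-1,-1,-1],"delta_pos":[[-0.29,0.47,0.03],[-0.29,0.47,0.03],[-0.29,0.47,0.03],[-0.29,0.47,0.03],[-0.29,0.47,0.03],[-0.29,0.47,0.03],[-0.29,0.47,0.03],[-0.29,0.47,0.03],[-0.29,0.47,0.03]],"turn":[0,0,0,0,0,0,0,0,0]}' |head -2; python3 p.py 60 420 420
```

```text
clock: 34.25
tool_pos: [316.6, -26.9, 419.0]
t 34.25 tcp [316.6 -26.9 419. ] q [-0.01 -0.38 -0.13  1.59 -0.09  0.  ] toolz [ 0.225 -0.091 -0.97 ] toolx [-0.974  0.011 -0.227] w 85.7 F [ 1.2 -1.1  0.2]
total [ 2.54  4.37 -0.99] n 9 each [ 0.283  0.486 -0.11 ]
```

```bash
python3 -m inch '{"hand":[-1,-1,-1,-1,-1,-1,-1,-1,-1],"delta_pos":[[0.29,0.47,-0.11],[0.29,0.47,-0.11],[0.29,0.47,-0.11],[0.29,0.47,-0.11],[0.29,0.47,-0.11],[0.29,0.47,-0.11],[0.29,0.47,-0.11],[0.29,0.47,-0.11],[0.29,0.47,-0.11]],"turn":[0,0,0,0,0,0,0,0,0]}' |head -2; python3 p.py -350 190 400
```

```text
clock: 35.38
tool_pos: [69.5, 382.3, 420.3]
t 35.375 tcp [ 69.5 382.3 420.3] q [ 1.55 -0.02  0.15  1.83 -0.23  1.58] toolz [ 0.221 -0.09  -0.971] toolx [-0.975  0.01  -0.223] w 85.3 F [2.2 0.3 0.5]
total [ 4.12 -2.02 -0.56] n 8 each [ 0.514 -0.253 -0.07 ]
```

```bash
python3 -m inch '{"hand":[-1,-1,-1,-1,-1,-1,-1,-1,-1],"delta_pos":[[0.49,-0.22,-0.07],[0.49,-0.22,-0.07],[0.49,-0.22,-0.07],[0.49,-0.22,-0.07],[0.49,-0.22,-0.07],[0.49,-0.22,-0.07],[0.49,-0.22,-0.07],[0.49,-0.22,-0.07],[0,0,0]],"turn":[0,0,0,0,0,0,0,0,0]}' |head -2; python3 p.py -350 190 500
```

```text
clock: 36.5
tool_pos: [-331.4, 214.2, 400.8]
t 36.5 tcp [-331.4  214.2  400.8] q [ 2.59  0.11  0.23  1.94 -0.04  2.62] toolz [ 0.224 -0.09  -0.97 ] toolx [-0.974  0.006 -0.225] w 85.5 F [0.6 0.1 0.2]
total [-0.04 -0.33 -0.98] n 2 each [-0.022 -0.166 -0.491]
```

```bash
python3 -m inch '{"hand":[-1,-1,-1,-1,-1,-1],"delta_pos":[[-0.1,0,-0.5],[-0.1,0,-0.5],[-0.05,0,-0.5],[-0.05,0,-0.4],[0,0,0],[0,0,0]],"turn":[0,0,0,0,0,0]}' |head -2; python3 p.py -350 190 600
```

```text
clock: 37.25
tool_pos: [-324.0, 224.9, 478.9]
t 37.25 tcp [-324.   224.9  478.9] q [ 2.57  0.08  0.41  2.02 -0.05  2.59] toolz [ 0.126 -0.027 -0.992] toolx [-0.992  0.015 -0.126] w 85.5 F [-0.6 -0.3 -0.5]
total [ 0.1  -0.38 -1.22] n 3 each [ 0.033 -0.128 -0.408]
```

```bash
python3 -m inch '{"hand":[-1,-1,-1,-1,-1,-1],"delta_pos":[[0.1,-0.2,-0.5],[0,0,-0.6],[0,0,-0.6],[0,0,-0.5],[0,0,0],[0,0,0]],"turn":[0,0,0,0,0,0]}' |head -2; python3 p.py -350 190 600
```

```text
clock: 38.0
tool_pos: [-339.2, 204.7, 539.9]
t 38.0 tcp [-339.2  204.7  539.9] q [ 2.63  0.03  0.53  2.02 -0.04  2.64] toolz [-0.017  0.055 -0.998] toolx [-1.     0.014  0.018] w 85.7 F [-0.5 -0.1  0.7]
total [ 0.12 -0.11 -0.61] n 2 each [ 0.058 -0.057 -0.303]
```

Tilt is now only about 3°. Next, the left hub.

```bash
python3 p.py 60 420 450; python3 -m inch '{"hand":[-1,-1,-1,-1,-1,-1,-1,-1],"delta_pos":[[-0.5,0.28,0.12],[-0.5,0.28,0.12],[-0.5,0.28,0.12],[-0.5,0.28,0.12],[-0.5,0.28,0.12],[-0.5,0.28,0.12],[-0.5,0.28,0.12],[-0.5,0.28,0.12]],"turn":[0,0,0,0,0,0,0,0]}' |head -2; python3 p.py 569.4 310.3 250
python3 - <<'E'
from h import *
f,P,_=cam("top")
m=((P[...,2]>30)&(P[...,2]<48)).astype(np.uint8); n,l,st,ce=cv2.connectedComponentsWithStats(m)
for i in range(1,n):
    c=np.nanmean(P[l==i],0)
    if 30<st[i,4]<300 and c[0]<700: print(st[i,4],c.round(1))
E
```

```text
t 38.0 tcp [-339.2  204.7  539.9] q [ 2.63  0.03  0.53  2.02 -0.04  2.64] toolz [-0.017  0.055 -0.998] toolx [-1.     0.014  0.018] w 85.7 F [-0.5 -0.1  0.7]
total [-3.98  2.16  0.95] n 8 each [-0.497  0.27   0.118]
clock: 39.0
tool_pos: [64.2, 428.7, 447.9]
t 39.0 tcp [ 64.2 428.7 447.9] q [ 1.41 -0.01  0.25  1.78  0.03  1.42] toolz [-0.018  0.054 -0.998] toolx [-1.     0.014  0.019] w 85.4 F [-1.6  0.4  0.8]
total [-5.1  -1.21  1.82] n 10 each [-0.51  -0.121  0.182]
156 [621.  621.9  39. ]
60 [ 594.3 -337.1   38.8]
62 [569.  310.4  38. ]
114 [533.8 -14.2  41.2]
274 [ 411.5 -566.7   39. ]
77 [495.4 636.3  38.6]
71 [ 409.2 -305.3   40. ]
72 [ 408.3 -348.2   39.8]
169 [396.5 313.5  42.3]
101 [ 337.  -326.4   38.9]
```

```bash
python3 -m inch '{"hand":[-1,-1,-1,-1,-1,-1,-1,-1,-1,-1,-1,-1],"delta_pos":[[-0.51,-0.12,0.18],[-0.51,-0.12,0.18],[-0.51,-0.12,0.18],[-0.51,-0.12,0.18],[-0.51,-0.12,0.18],[-0.51,-0.12,0.18],[-0.51,-0.12,0.18],[-0.51,-0.12,0.18],[-0.51,-0.12,0.18],[-0.51,-0.12,0.18],[0,0,0],[0,0,0]],"turn":[0,0,0,0,0,0,0,0,0,0,0.029,0.029]}' |head -2; python3 -m inch '{"hand":[-1,-1,-1,-1,-1,-1,-1,-1],"delta_pos":[[0,0,0.1],[0,0,0.15],[0,0,0.15],[0,0,0.15],[0,0,0.15],[0,0,0.15],[0,0,0.1],[0,0,0]],"turn":[0.029,0.029,0.029,0.029,0.029,0.029,0.016,0]}' |head -2; python3 p.py 569 310.4 38 90
```

```text
clock: 40.55
tool_pos: [567.4, 310.8, 250.6]
clock: 41.55
tool_pos: [564.3, 316.3, 156.3]
t 41.55 tcp [564.3 316.3 156.3] q [0.49 0.37 0.05 1.25 0.06 2.06] toolz [-0.022  0.054 -0.998] toolx [0.001 0.999 0.054] w 85.3 F [-0.   1.5  1.1]
total [-0.12  0.07  1.18] n 2 each [-0.061  0.036  0.588]
turn deg 0.0 share 0.0001
```

```bash
python3 -m inch '{"hand":[-1,-1,-1,-1,1,1,1,1,1,1],"delta_pos":[[-0.12,0.07,0.3],[0,0,0.4],[0,0,0.48],[0,0,0],[0,0,0],[0,0,0],[0,0,0],[0,0,0],[0,0,0],[0,0,0]],"turn":[0,0,0,0,0,0,0,0,0,0]}' 40; python3 -m inch '{"hand":[1,1,1,1,1],"delta_pos":[[0,0,-0.3],[0,0,-0.6],[0,0,-0.6],[0,0,-0.6],[0,0,0]],"turn":[0,0,0,0,0]}'; python3 p.py 621 28 240
```

```text
clock: 42.8
tool_pos: [570.9, 311.8, 41.7]
tool_rot: [-2.186, -2.184, -0.045]
contact_force: [-0.0, 0.8, 5.9]
width: 20.1
grip_force: 39.0
clock: 43.42
tool_pos: [575.7, 300.5, 256.2]
tool_rot: [-2.188, -2.185, -0.056]
contact_force: [-0.3, 0.5, -0.4]
width: 20.7
grip_force: 39.4
t 43.425 tcp [575.7 300.5 256.2] q [0.46 0.35 0.25 1.45 0.06 2.03] toolz [-0.009  0.06  -0.998] toolx [0.001 0.998 0.06 ] w 20.7 F [-0.3  0.5 -0.4]
total [-2.73  0.46 -0.01] n 5 each [-0.546  0.091 -0.001]
```

```bash
python3 -m inch '{"hand":[1,1,1,1,1,1,1],"delta_pos":[[-0.4,0.07,0],[-0.55,0.1,0],[-0.55,0.1,0],[-0.55,0.1,0],[-0.5,0.08,0],[-0.18,0.02,0],[0,0,0]],"turn":[0,0,0,0,0,0,0]}' |head -2; python3 p.py 623 29.4 130 90
```

```text
clock: 44.3
tool_pos: [620.2, 26.3, 232.8]
t 44.3 tcp [620.2  26.3 232.8] q [0.02 0.33 0.16 1.42 0.06 1.59] toolz [-0.019  0.056 -0.998] toolx [0.004 0.998 0.056] w 20.4 F [ 1.2  0.1 -0.9]
total [-0.03  0.05  1.03] n 2 each [-0.013  0.024  0.514]
turn deg -0.1 share -0.0004
```

```bash
python3 -m inch '{"hand":[1,1,1,1,1,1,1,1],"delta_pos":[[-0.03,0.05,0.2],[0,0,0.3],[0,0,0.3],[0,0,0.2],[0,0,0.03],[0,0,0.03],[0,0,0.02],[0,0,0]],"turn":[0,0,0,0,0,0,0,0]}'; python3 p.py
```

```text
clock: 45.3
tool_pos: [623.9, 30.3, 126.3]
tool_rot: [-2.186, -2.184, -0.043]
contact_force: [-0.2, -0.5, -0.3]
width: 20.6
grip_force: 39.4
t 45.3 tcp [623.9  30.3 126.3] q [ 0.02  0.35 -0.04  1.2   0.06  1.6 ] toolz [-0.017  0.056 -0.998] toolx [0.002 0.998 0.056] w 20.6 F [-0.2 -0.5 -0.3]
```

```bash
python3 -m inch '{"hand":[1,1,1,1],"delta_pos":[[0,0,0.015],[0,0,0.015],[0,0,0.01],[0,0,0]],"turn":[0,0,0,0]}' | sed -n 2,4p; python3 -m inch '{"hand":[0.2,0.0,0.0,0.0,0,0,0,0],"delta_pos":[[0,0,0],[0,0,0],[0,0,0],[0,0,-0.2],[0,0,-0.4],[0,0,-0.6],[0,0,-0.5],[0,0,0]],"turn":[0,0,0,0,0,0,0,0]}';  python3 p.py 594.3 -337.1 240 180
```

```text
tool_pos: [623.6, 30.3, 122.7]
tool_rot: [-2.187, -2.184, -0.042]
contact_force: [-2.3, -0.8, 5.6]
clock: 46.8
tool_pos: [628.0, 20.8, 296.2]
tool_rot: [-2.19, -2.187, -0.05]
contact_force: [-0.6, 1.4, -0.1]
width: 42.7
grip_force: 0.0
t 46.8 tcp [628.   20.8 296.2] q [0.01 0.34 0.32 1.56 0.06 1.58] toolz [-0.01   0.056 -0.998] toolx [0.001 0.998 0.056] w 42.7 F [-0.6  1.4 -0.1]
total [-3.61 -0.33  0.37] n 7 each [-0.515 -0.047  0.052]
turn deg -90.1 share -0.2502
```

```bash
python3 -m inch '{"hand":[-1,-1,-1,-1,-1,-1,-1,-1],"delta_pos":[[-0.51,-0.05,0.03],[-0.51,-0.05,0.03],[-0.51,-0.05,0.03],[-0.51,-0.05,0.03],[-0.51,-0.05,0.03],[-0.51,-0.05,0.03],[-0.51,-0.05,0.03],[0,0,0]],"turn":[0,0,0,0,0,0,0,0]}' |head -2; python3 -m inch '{"hand":[-1,-1,-1,-1,-1,-1,-1,-1,-1,-1],"delta_pos":[[0,0,0],[0,0,0.1],[0,0,0.15],[0,0,0.15],[0,0,0.15],[0,0,0.15],[0,0,0.15],[0,0,0.1],[0,0,0.1],[0,0,0]],"turn":[-0.029,-0.029,-0.029,-0.029,-0.029,-0.029,-0.029,-0.029,-0.018,0]}' |head -2; python3 p.py 594.3 -337.1 40 180
python3 - <<'E'
from h import *
f,P,_=cam("top"); save(f[90:215,200:360],"b1.png",4)
m=((P[...,2]>30)&(P[...,2]<48)).astype(np.uint8); n,l,st,ce=cv2.connectedComponentsWithStats(m)
for i in range(1,n):
    c=np.nanmean(P[l==i],0)
    if 30<st[i,4]<300 and c[0]<700: print(st[i,4],c.round(1))
E
```

```text
clock: 47.8
tool_pos: [589.2, -337.5, 248.2]
clock: 49.05
tool_pos: [588.2, -327.0, 144.9]
t 49.05 tcp [ 588.2 -327.   144.9] q [-0.52  0.46  0.17  1.32  0.04 -0.52] toolz [-0.02   0.057 -0.998] toolx [-1.     0.001  0.02 ] w 85.3 F [-0.7  0.6  0.3]
total [-0.08 -0.16  1.04] n 2 each [-0.041 -0.081  0.52 ]
turn deg -0.1 share -0.0003
153 [620.2 621.7  38.7]
60 [ 594.3 -337.4   38.2]
116 [533.8 -14.   40.5]
287 [ 407.6 -567.    39.3]
76 [495.5 636.1  38.3]
176 [396.5 313.6  42.2]
74 [ 63.8 -23.3  36.7]
```

View pics/b1.png

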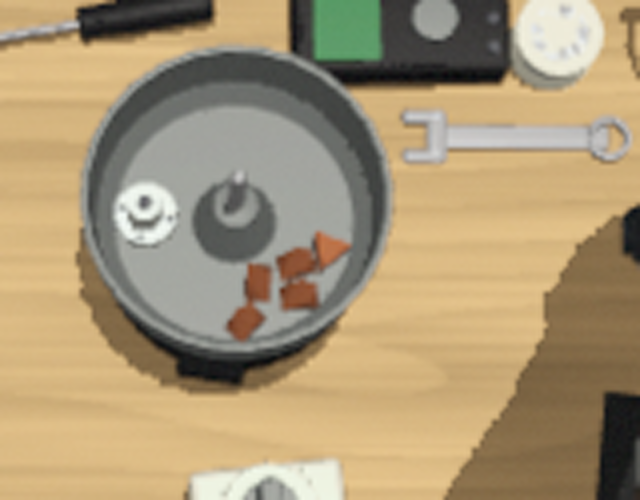

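Hub A stands in the channel (145,212), and the five chips are at lower right (243–330, 250–325). Now hub B.

```bash
python3 -m inch '{"hand":[-1,-1,-1,-1,1,1,1,1,1,1],"delta_pos":[[-0.08,-0.16,0.3],[0,0,0.4],[0,0,0.34],[0,0,0],[0,0,0],[0,0,0],[0,0,0],[0,0,0],[0,0,0],[0,0,0]],"turn":[0,0,0,0,0,0,0,0,0,0]}' 40; python3 -m inch '{"hand":[1,1,1,1,1],"delta_pos":[[0,0,-0.3],[0,0,-0.6],[0,0,-0.6],[0,0,-0.6],[0,0,0]],"turn":[0,0,0,0,0]}'; python3 p.py 677 -27 240
```

```text
clock: 50.35
tool_pos: [595.3, -339.2, 43.0]
tool_rot: [-0.002, -3.124, -0.085]
contact_force: [-0.6, -0.9, 5.6]
width: 20.6
grip_force: 39.1
clock: 50.98
tool_pos: [600.0, -351.4, 257.6]
tool_rot: [-0.002, -3.132, -0.079]
contact_force: [-0.5, 0.1, -0.6]
width: 20.3
grip_force: 39.3
t 50.975 tcp [ 600.  -351.4  257.6] q [-0.54  0.5   0.47  1.58  0.04 -0.54] toolz [-0.009  0.05  -0.999] toolx [-1.     0.001  0.009] w 20.3 F [-0.5  0.1 -0.6]
total [-0.77  3.23  0.33] n 6 each [-0.128  0.539  0.055]
```

```bash
python3 -m inch '{"hand":[1,1,1,1,1,1,1,1],"delta_pos":[[-0.1,0.4,0.03],[-0.13,0.55,0.03],[-0.13,0.55,0.03],[-0.13,0.55,0.03],[-0.13,0.55,0.03],[-0.1,0.5,0.03],[-0.03,0.13,0],[0,0,0]],"turn":[0,0,0,0,0,0,0,0]}' |head -2; python3 p.py 676 -29 130
```

```text
clock: 51.98
tool_pos: [673.5, -26.2, 248.8]
t 51.975 tcp [673.5 -26.2 248.8] q [-0.06  0.44  0.36  1.51  0.05 -0.06] toolz [-0.019  0.055 -0.998] toolx [-1.    -0.001  0.019] w 20.4 F [-0.3 -0.2 -1.4]
total [-0.05 -0.09  1.18] n 2 each [-0.024 -0.047  0.592]
```

```bash
python3 -m inch '{"hand":[1,1,1,1,1,1,1,1,1],"delta_pos":[[-0.05,-0.09,0.25],[0,0,0.35],[0,0,0.35],[0,0,0.19],[0,0,0.03],[0,0,0.02],[0,0,0.015],[0,0,0.01],[0,0,0]],"turn":[0,0,0,0,0,0,0,0,0]}'
```

```text
clock: 53.1
tool_pos: [676.7, -29.0, 128.3]
tool_rot: [-0.002, -3.123, -0.087]
contact_force: [-0.2, -0.5, -0.4]
width: 20.5
grip_force: 39.3
```

```bash
python3 -m inch '{"hand":[1,1,1,1],"delta_pos":[[0,0,0.025],[0,0,0.015],[0,0,0.015],[0,0,0]],"turn":[0,0,0,0]}' | sed -n 2,4p; python3 -m inch '{"hand":[0.2,0.0,0.0,0.0,0,0,0,0],"delta_pos":[[0,0,0],[0,0,0],[0,0,0],[0,0,-0.2],[0,0,-0.4],[0,0,-0.6],[0,0,-0.6],[0,0,0]],"turn":[0,0,0,0,0,0,0,0]}';  python3 p.py 396.5 313.6 250 180
```

```text
tool_pos: [676.6, -28.7, 124.0]
tool_rot: [-0.002, -3.124, -0.087]
contact_force: [-2.0, 0.2, 7.5]
clock: 54.6
tool_pos: [681.2, -39.1, 308.3]
tool_rot: [-0.002, -3.133, -0.086]
contact_force: [0.4, -0.6, -0.6]
width: 42.9
grip_force: 0.0
t 54.6 tcp [681.2 -39.1 308.3] q [-0.08  0.47  0.54  1.65  0.05 -0.08] toolz [-0.008  0.055 -0.998] toolx [-1.     0.001  0.008] w 42.9 F [ 0.4 -0.6 -0.6]
total [2.85 3.49 0.8 ] n 8 each [0.356 0.436 0.1  ]
turn deg -0.1 share -0.0002
```

```bash
python3 -m inch '{"hand":[-1,-1,-1,-1,-1,-1,-1,-1,-1],"delta_pos":[[0.35,0.44,0.1],[0.35,0.44,0.1],[0.35,0.44,0.1],[0.35,0.44,0.1],[0.35,0.44,0.1],[0.35,0.44,0.1],[0.35,0.44,0.1],[0.35,0.44,0.1],[0,0,0]],"turn":[0,0,0,0,0,0,0,0,0]}' |head -2; python3 p.py 396.5 313.6 42 180
python3 - <<'E'
from h import *
f,P,_=cam("top")
p=P[210:255,110:145].reshape(-1,3); p=p[(p[:,2]>36)&(p[:,2]<48)]; print(p.mean(0),cv2.minEnclosingCircle(p[:,:2].astype(np.float32)))
save(f[90:215,200:360],"b2.png",4)
E
```

```text
clock: 55.72
tool_pos: [395.9, 319.3, 245.3]
t 55.725 tcp [395.9 319.3 245.3] q [ 0.65  0.08 -0.11  1.36  0.06  0.64] toolz [-0.02   0.055 -0.998] toolx [-1.    -0.005  0.02 ] w 85.8 F [ 1.   0.  -0.1]
total [-0.05 -0.17  2.03] n 4 each [-0.012 -0.042  0.507]
turn deg 0.2 share 0.0006
[389.26117043 313.33240125  42.3035766 ] ((396.70294189453125, 313.9656982421875), 19.91057586669922)
```

View pics/b2.png

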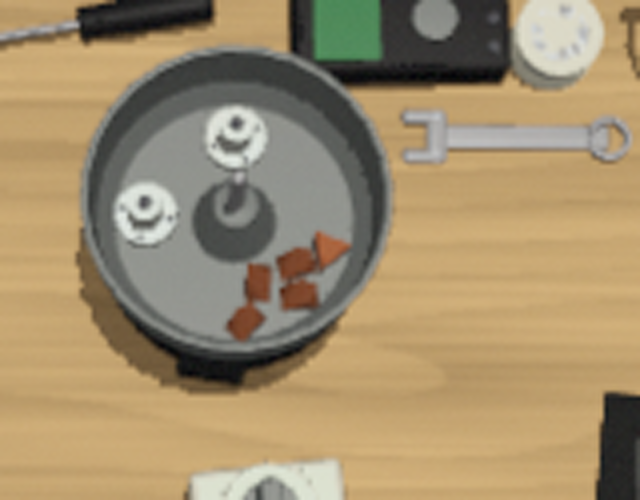

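Both hubs (145,212) and (235,137) stand in the bowl with the five chips. Gripping the lid hub at (396.6, 313.8).

```bash
python3 -m inch '{"hand":[-1,-1,-1,-1,-1,-1,1,1,1,1,1],"delta_pos":[[-0.05,-0.17,0.3],[0,0,0.5],[0,0,0.5],[0,0,0.4],[0,0,0.32],[0,0,0],[0,0,0],[0,0,0],[0,0,0],[0,0,0],[0,0,0]],"turn":[0.0006,0,0,0,0,0,0,0,0,0,0]}' 60; python3 -m inch '{"hand":[1,1,1,1,1,1,1],"delta_pos":[[0,0,-0.1],[0,0,-0.3],[0,0,-0.5],[0,0,-0.5],[0,0,-0.5],[0,0,-0.5],[0,0,0]],"turn":[0,0,0,0,0,0,0]}'; python3 p.py 621 -27 290 180
```

```text
clock: 57.15
tool_pos: [401.4, 312.4, 46.3]
tool_rot: [-0.007, -3.126, -0.09]
contact_force: [-0.8, 0.4, 6.6]
width: 38.3
grip_force: 59.6
clock: 58.02
tool_pos: [405.7, 298.8, 288.6]
tool_rot: [-0.008, -3.129, -0.094]
contact_force: [0.1, 0.6, -2.0]
width: 38.0
grip_force: 60.3
t 58.025 tcp [405.7 298.8 288.6] q [ 0.6   0.07 -0.03  1.44  0.06  0.61] toolz [-0.011  0.06  -0.998] toolx [-1.     0.005  0.012] w 38.0 F [ 0.1  0.6 -2. ]
total [-2.17 -3.24 -0.23] n 7 each [-0.31  -0.463 -0.033]
turn deg -0.3 share -0.0009
```

```bash
cat > fit.py <<'E'
from h import *
from scipy.optimize import least_squares
def circ(p,r0,c0):
    s=least_squares(lambda v:np.hypot(p[:,0]-v[0],p[:,1]-v[1])-v[2],[*c0,r0],loss="soft_l1",f_scale=2); return s.x
if __name__=="__main__":
    z0=np.load("top0.npz")["P"]
    L=[z0]+[cam("top")[1] for _ in range(3)]
    for P in L:
        q=P.reshape(-1,3); r=np.hypot(q[:,0]-621,q[:,1]+27); m=(abs(q[:,2]-150)<5)&(r>86)&(r<102)
        rod=q[(r<14)&(q[:,2]>185)&(q[:,2]<205)]
        print("rim",circ(q[m],94,(621,-27)).round(1),m.sum(),"rod",np.median(rod,0).round(1),len(rod))
    q=z0.reshape(-1,3);r=np.hypot(q[:,0]-396.6,q[:,1]-313.8)
    m=(q[:,2]>33)&(q[:,2]<52)&(r<30); h=q[m]; print("hub0",circ(h[np.hypot(h[:,0]-396.6,h[:,1]-313.8)>15],18,(396,314)).round(1))
    # lid colour edge at z~5: outermost grey points
    m=(abs(q[:,2]-5)<6)&(r<125); f=np.load("top0.npz")["f"].reshape(-1,3).astype(int); sat=f.max(1)-f.min(1); m&=sat<35
    p=q[m]; c,rr=cv2.minEnclosingCircle(p[:,:2].astype(np.float32)); print("disc",c,rr,p[:,:2].mean(0))
    s=manip.state();print(s['tool_pos'])
E
python3 fit.py
```

```text
rim [620.8 -27.1  93.7] 525 rod [618.6 -26.2 194.6] 16
rim [620.7 -27.2  93.7] 538 rod [620.1 -28.3 192.9] 15
rim [620.8 -27.2  93.7] 531 rod [619.2 -27.3 194.6] 16
rim [620.8 -27.1  93.7] 527 rod [619.7 -26.1 194.7] 15
hub0 [396.7 313.9  17.8]
disc (397.86383056640625, 314.9011535644531) 98.57332611083984 [396.46855373 314.41812436]
[404.12311402 297.93465651 282.97600888]
```

```bash
python3 p.py 625.5 -28.5 280; python3 -m inch '{"hand":[1,1,1,1,1,1,1,1,1,1],"delta_pos":[[-0.15,-0.23,0],[-0.27,-0.4,0.01],[-0.3,-0.45,-0.02],[-0.3,-0.45,-0.02],[-0.3,-0.45,-0.02],[-0.3,-0.45,-0.02],[-0.3,-0.45,-0.02],[-0.2,-0.3,0],[-0.06,-0.12,0],[0,0,0]],"turn":[0,0,0,0,0,0,0,0,0,0]}'; python3 p.py 625.5 -28.5 262
cat > lid.py <<'E'
from h import *
s=manip.state(); t=s['tool_pos']; zc=t[2]-41
f,P,_=cam("top"); q=P.reshape(-1,3); r=np.hypot(q[:,0]-t[0],q[:,1]-t[1])
ff=f.reshape(-1,3).astype(int); sat=ff.max(1)-ff.min(1)
m=(abs(q[:,2]-zc)<14)&(r<110)&(r>45)&(sat<40)
A=np.c_[q[m][:,:2]-t[:2],np.ones(m.sum())]; c=np.linalg.lstsq(A,q[m][:,2],rcond=None)[0]
k=abs(A@c-q[m][:,2])<5; c=np.linalg.lstsq(A[k],q[m][k][:,2],rcond=None)[0]
from fit import circ
p=q[m][k]; a=np.arctan2(p[:,1]-t[1],p[:,0]-t[0]); rr=np.hypot(p[:,0]-t[0],p[:,1]-t[1]); e=[]
for b in np.arange(-np.pi,np.pi,.06):
    i=np.where(abs(a-b)<.03)[0]
    if len(i) and rr[i].max()>90: e.append(p[i[rr[i].argmax()]])
e=np.array(e); sol=circ(e,99,t[:2]); print("n",k.sum(),"slope x,y",c.round(3),"edge pts",len(e),"centre",sol.round(1),"tcp",t.round(1))
E
python3 lid.py
```

```text
t 58.175 tcp [404.1 297.9 283. ] q [ 0.61  0.07 -0.04  1.44  0.06  0.61] toolz [-0.019  0.055 -0.998] toolx [-1.     0.004  0.019] w 37.9 F [-0.4 -0.9 -2.3]
total [-2.23 -3.25 -0.19] n 7 each [-0.318 -0.464 -0.027]
clock: 59.42
tool_pos: [620.4, -33.0, 268.8]
tool_rot: [-0.009, -3.119, -0.088]
contact_force: [0.8, 0.6, -1.8]
width: 37.8
grip_force: 60.3
t 59.425 tcp [620.4 -33.  268.8] q [-0.08  0.34  0.25  1.51  0.05 -0.07] toolz [-0.021  0.056 -0.998] toolx [-1.     0.005  0.021] w 37.8 F [ 0.8  0.6 -1.8]
total [-0.05  0.04  0.07] n 1 each [-0.053  0.041  0.07 ]
n 949 slope x,y [-7.00000e-03 -1.00000e-03  2.28575e+02] edge pts 35 centre [615.7 -32.3  97.5] tcp [620.4 -33.  268.8]
```

```bash
python3 -m inch '{"hand":[1,1,1,1,1],"delta_pos":[[-0.05,0.05,0],[-0.002,-0.006,0.1],[-0.002,-0.006,0.1],[-0.002,-0.006,0.05],[0,0,0]],"turn":[0,0,0,0,0]}'; python3 p.py 625.5 -28 222; python3 lid.py
```

```text
clock: 60.1
tool_pos: [625.6, -28.1, 244.8]
tool_rot: [-0.008, -3.121, -0.087]
contact_force: [-0.1, 0.2, -2.8]
width: 37.7
grip_force: 60.3
t 60.1 tcp [625.6 -28.1 244.8] q [-0.07  0.34  0.21  1.46  0.05 -0.06] toolz [-0.019  0.056 -0.998] toolx [-1.     0.004  0.019] w 37.7 F [-0.1  0.2 -2.8]
total [-0.   -0.01  0.23] n 1 each [-0.003 -0.011  0.228]
n 868 slope x,y [-5.00000e-03 -8.00000e-03  2.05023e+02] edge pts 35 centre [620.5 -28.8  98.8] tcp [625.6 -28.1 244.8]
```

```bash
python3 -m inch '{"hand":[1,1,1,1,1,1,1],"delta_pos":[[0,0.003,0.04],[-0.001,-0.002,0.05],[-0.001,-0.003,0.05],[-0.001,-0.003,0.05],[-0.001,-0.003,0.05],[-0.001,-0.003,0.05],[0,0,0]],"turn":[0,0,0,0,0,0,0]}'
```

```text
clock: 61.02
tool_pos: [625.8, -27.7, 216.0]
tool_rot: [-0.008, -3.122, -0.087]
contact_force: [0.2, -0.2, -1.5]
width: 37.7
grip_force: 60.3
```

```bash
python3 -m inch '{"hand":[1,1,1,1,1,1],"delta_pos":[[-0.001,-0.003,0.06],[-0.001,-0.003,0.06],[-0.001,-0.002,0.04],[0,0,0.02],[0,0,0.01],[0,0,0]],"turn":[0,0,0,0,0,0]}'; python3 lid.py
```

```text
clock: 61.78
tool_pos: [626.0, -27.4, 197.6]
tool_rot: [-0.008, -3.123, -0.087]
contact_force: [-0.7, 0.7, -2.0]
width: 37.9
grip_force: 60.3
n 805 slope x,y [-3.0000e-03 -7.0000e-03  1.5785e+02] edge pts 35 centre [621.3 -28.1  98.5] tcp [626.  -27.4 197.6]
```

```bash
python3 -m inch '{"hand":[1,1,1,0.3,-0.5,-1,-1,-1,-1,-1,-1],"delta_pos":[[0,0,0.015],[0,0,0.01],[0,0,0],[0,0,0],[0,0,0],[0,0,0],[0,0,0],[0,0,-0.2],[0,0,-0.5],[0,0,-0.5],[0,0,0]],"turn":[0,0,0,0,0,0,0,0,0,0,0]}'; python3 p.py 433 -51.6 250 ; python3 -c "
from h import *
f,P,_=cam('top'); z=np.load('top0.npz')
b=P[195:242,238:296].reshape(-1,3);b=b[(b[:,2]>98)&(b[:,2]<125)];c,s,a=cv2.minAreaRect(b[:,:2].astype(np.float32));print(c,s,a)"
```

```text
clock: 63.2
tool_pos: [629.3, -34.2, 319.4]
tool_rot: [-0.008, -3.13, -0.086]
contact_force: [0.1, -0.0, 0.5]
width: 85.7
grip_force: 0.0
t 63.2 tcp [629.3 -34.2 319.4] q [-0.08  0.36  0.4   1.62  0.05 -0.07] toolz [-0.01   0.055 -0.998] toolx [-1.     0.005  0.011] w 85.7 F [ 0.1 -0.   0.5]
total [ 1.95 -0.22  0.7 ] n 4 each [ 0.489 -0.056  0.176]
(0.0, 0.0) (0.0, 0.0) 0.0
```

```bash
python3 -m inch '{"hand":[-1,-1,-1,-1,-1,-1],"delta_pos":[[0.48,-0.05,0.17],[0.48,-0.05,0.17],[0.48,-0.05,0.17],[0.48,-0.05,0.17],[0,0,0],[0,0,0]],"turn":[0,0,0,0,-0.0175,0]}' |head -2; python3 p.py 433 -51.7 110 186.3
python3 - <<'E'
from h import *
f,P,_=cam("top"); g,Q,_=cam("side"); q=P.reshape(-1,3); r=np.hypot(q[:,0]-621,q[:,1]+27)
m=(r<92)&(r>30)&(q[:,2]>130)&(q[:,2]<180); A=np.c_[q[m][:,0]-621,q[m][:,1]+27,np.ones(m.sum())]; print("lid plane",np.linalg.lstsq(A,q[m][:,2],rcond=None)[0].round(3),m.sum())
save(np.hstack([cv2.resize(f[80:300,190:410],(400,400)),cv2.resize(g[110:260,170:320],(400,400))]),"l1.png",1)
E
```

```text
clock: 64.0
tool_pos: [433.7, -49.2, 248.2]
t 64.0 tcp [433.7 -49.2 248.2] q [-0.15 -0.02 -0.21  1.4   0.05 -0.25] toolz [-0.019  0.056 -0.998] toolx [-0.995 -0.104  0.013] w 85.5 F [ 0.2 -0.7  0.7]
total [-0.01 -0.1   1.38] n 3 each [-0.003 -0.035  0.459]
turn deg -0.4 share -0.0011
lid plane [ 2.00000e-03 -2.00000e-03  1.56452e+02] 2712
```

View pics/l1.png

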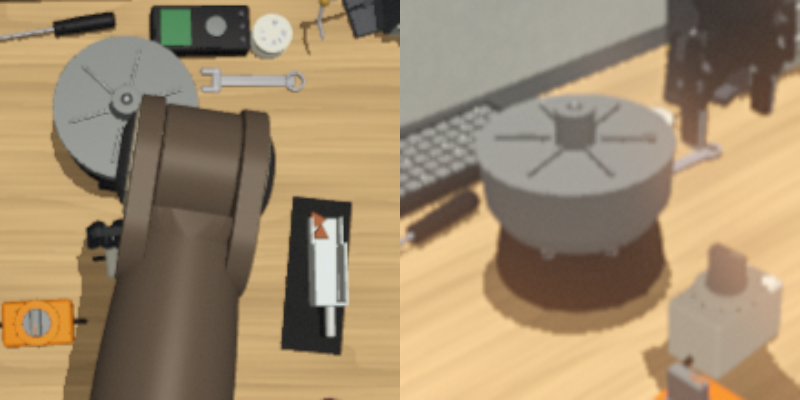

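The lid lies flat on the bowl (plane slope 0.002, top at 156 mm) with the rod through its hub (575,107 right panel). The scoop is on the mat with its chips (320,225 left panel). Now the knob.

```bash
python3 -m inch '{"hand":[-1,-1,-1,-1,-1,1,1,1,1,1,1],"delta_pos":[[-0.01,-0.1,0.3],[0,0,0.4],[0,0,0.4],[0,0,0.28],[0,0,0],[0,0,0],[0,0,0],[0,0,0],[0,0,0],[0,0,0],[0,0,0]],"turn":[-0.001,0,0,0,0,0,0,0,0,0,0]}' 30; python3 p.py 433 -51.7 109 186.3
```

```text
clock: 65.47
tool_pos: [434.7, -51.6, 111.6]
tool_rot: [0.174, -3.122, -0.087]
contact_force: [-0.6, 1.1, 5.4]
width: 13.8
grip_force: 30.7
t 65.475 tcp [434.7 -51.6 111.6] q [-0.15  0.02 -0.47  1.1   0.05 -0.26] toolz [-0.017  0.055 -0.998] toolx [-0.994 -0.111  0.01 ] w 13.8 F [-0.6  1.1  5.4]
total [ 0.02 -0.    0.03] n 1 each [ 0.017 -0.     0.026]
turn deg 0.1 share 0.0002
```

```bash
python3 -m inch '{"hand":[1,1,1,1,1,1,1,1,1,1,1,1],"delta_pos":[[0,0,0],[0,0,0],[0,0,0],[0,0,0],[0,0,0],[0,0,0],[0,0,0],[0,0,0],[0,0,0],[0,0,0],[0,0,0],[0,0,0]],"turn":[0.023,0.023,0.023,0.023,0.023,0.023,0.023,0.023,0.023,0.023,0.022,0]}'; python3 -m inch '{"hand":[0,-1,-1,-1,-1,-1,-1,-1,-1],"delta_pos":[[0,0,0],[0,0,0],[0,0,0],[0,0,0],[0,0,-0.2],[0,0,-0.5],[0,0,-0.6],[0,0,-0.6],[0,0,0]],"turn":[0,0,0,0,0,0,0,0,0]}'; python3 p.py 250 -350 330
```

```text
clock: 66.97
tool_pos: [432.9, -53.7, 111.3]
tool_rot: [-2.08, -2.29, -0.036]
contact_force: [-8.3, -9.9, 9.2]
width: 13.1
grip_force: 29.6
clock: 68.1
tool_pos: [439.5, -62.3, 305.3]
tool_rot: [-2.079, -2.296, -0.052]
contact_force: [0.2, -0.8, 0.1]
width: 85.6
grip_force: 0.0
t 68.1 tcp [439.5 -62.3 305.3] q [-0.17 -0.01 -0.08  1.52  0.05  1.3 ] toolz [-0.01   0.054 -0.998] toolx [-0.098  0.994  0.055] w 85.6 F [ 0.2 -0.8  0.1]
total [-2.66 -2.17 -0.38] n 6 each [-0.443 -0.362 -0.064]
```

Move clear of the view, and check everything.

```bash
python3 -m inch '{"hand":[-1,-1,-1,-1,-1,-1],"delta_pos":[[-0.44,-0.36,-0.06],[-0.44,-0.36,-0.06],[-0.44,-0.36,-0.06],[-0.44,-0.36,-0.06],[-0.44,-0.36,-0.06],[0,0,0]],"turn":[0,0,0,0,0,0]}'|head -2
python3 - <<'E'
from h import *
f,P,_=cam("top"); save(f,"f1.png",1.5)
b=P[195:242,238:296].reshape(-1,3);b=b[(b[:,2]>98)&(b[:,2]<125)];print(len(b),cv2.minAreaRect(b[:,:2].astype(np.float32)))
q=P.reshape(-1,3); r=np.hypot(q[:,0]-621,q[:,1]+27)
m=(r<92)&(r>30)&(q[:,2]>130)&(q[:,2]<180); A=np.c_[q[m][:,0]-621,q[m][:,1]+27,np.ones(m.sum())]; print("lid plane",np.linalg.lstsq(A,q[m][:,2],rcond=None)[0].round(3))
E
```

```text
clock: 68.85
tool_pos: [278.7, -302.4, 319.1]
88 ((433.5564880371094, -51.61231231689453), (13.817377090454102, 36.05842971801758), 6.829382419586182)
lid plane [2.00000e-03 1.00000e-03 1.56417e+02]
```

View pics/f1.png

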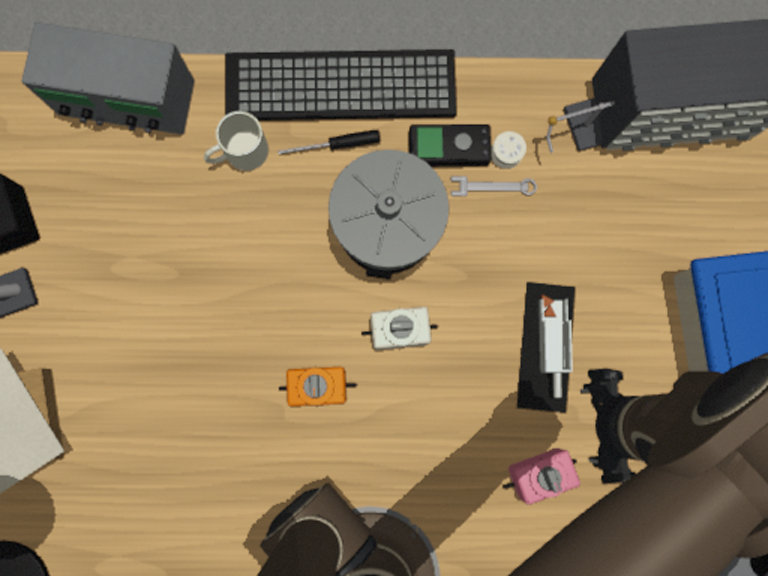

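The knob bar is turned about 90° (402,327), the lid is seated (388,210), the scoop with two chips is on its mat (553,335), and nothing else has moved. Handing in.

```bash
python3 -c "
from cell import manip; print(manip.hand_in())"
```

```text
the job is handed in; nothing more can be done
None
```

The job is handed in at about 69 s on the robot's clock, well inside the 210 s limit; no verdict came back. Both hubs (only two were there) and five chips are in the bowl, the scoop with the other two chips is upright on its mat, the lid lies flat over the rod, and the white timer's knob was then turned about 90° clockwise.

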